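Load the sprung scale to its mark

TASK

Load the sprung scale: take the knobbed metal weights from the bench and set them one at a time into the wells of the scale's cups, each upright and fully home in its own cup, until the pointer comes to rest between the upper and lower bars of the dark gate clip on the reading plate. Leave any spare one standing on the bench, and the other things where they are. The cups sit eccentrically on swivels, so feel for each one's well gently: do not drop a weight or press hard on the scale or drive it to its bottom stop.

Things in the scene. Friction and masses are not known exactly. Their poses are not given: they have to be found in the camera images.
- scale: sprung load scale fixed on the bench. Grey base 130 x 200 mm, 26 mm high; white reading plate (40 mm wide, top at 128 mm) stands at its +y end, 155 mm from the centre. On the sprung carriage (170 mm along y, 44 mm wide) sit three round steel cups, 48 mm across and 12 mm high, in a row along y. Origin: centre of the base's underside; x to the back, y to its left, z up
- carriage (a joint): how far the sprung carriage with the cups and pointer has sunk, m: 0 unloaded, 0.052 at the bottom stop. Damped spring, 300 N/m, settles in about 1 s; each 0.3 kg weight sinks it 9.8 mm, and the scale needs two or three weights, depending on the gate
- gate: dark steel clip fixed on the white reading plate at a height that varies: two level bars with a 12 mm high window between them. Origin: the middle of the window; the pointer is between the bars when its tip is less than 6 mm above or below this height
- pointer (a point): tip of the thin dark pointer at the carriage's +y end, in front of the reading plate; its height is 0.098 minus the carriage value. Cup floors are 7.5 mm above it, the cup rims 15.5 mm above it
- seat_left (a point): swivel axis of the left (+y) cup, at the height of its floor; sinks with the carriage. The cup is open on top: well 30 mm across, 8 mm deep, its upper 4 mm flaring to 35 mm at the rim. Axes 62 mm apart. The cup is set eccentrically: the well's centre lies 7 mm from this point, level, in a direction that is not given and differs from cup to cup. A light drag does not swivel it, 6 N does
- seat_middle (a point): swivel axis of the middle cup, at the height of its floor; sinks with the carriage. The cup is open on top: well 30 mm across, 8 mm deep, its upper 4 mm flaring to 35 mm at the rim. Axes 62 mm apart. The cup is set eccentrically: the well's centre lies 7 mm from this point, level, in a direction that is not given and differs from cup to cup. A light drag does not swivel it, 6 N does
- seat_right (a point): swivel axis of the right (-y) cup, at the height of its floor; sinks with the carriage. The cup is open on top: well 30 mm across, 8 mm deep, its upper 4 mm flaring to 35 mm at the rim. Axes 62 mm apart. The cup is set eccentrically: the well's centre lies 7 mm from this point, level, in a direction that is not given and differs from cup to cup. A light drag does not swivel it, 6 N does
- weight_1: one of three identical turned metal weights, 0.3 kg, 43 mm high, standing upright on the bench: plain round body 27 mm across from the underside to about 22 mm height, then narrowing over a shoulder and neck (slippery to grip there) to a small knob on top. Origin: centre of its underside, z up
- weight_2: one of three identical turned metal weights, 0.3 kg, 43 mm high, standing upright on the bench: plain round body 27 mm across from the underside to about 22 mm height, then narrowing over a shoulder and neck (slippery to grip there) to a small knob on top. Origin: centre of its underside, z up
- weight_3: one of three identical turned metal weights, 0.3 kg, 43 mm high, standing upright on the bench: plain round body 27 mm across from the underside to about 22 mm height, then narrowing over a shoulder and neck (slippery to grip there) to a small knob on top. Origin: centre of its underside, z up
- vial: bystander: small glass vial with a ribbed cap, 23 mm across, 62 mm high, standing; origin under its centre
- bulb_stopper: bystander: dark tapered rubber stopper, 25 mm across, 24 mm high; origin under its centre
- brown_bottle: bystander: small brown bottle with black cap, 41 mm across, 68 mm high, standing; origin under its centre
Things that resemble listed ones, but are neither listed nor needed, are in the scene too. What is shaped like the weight_1 but pink or turquoise is not meant.

How it is judged:
By the outcome, as a careful person would: the job done as asked, in the order asked, and still so for the second after the job is handed in, with the robot touching nothing.
It also fails if it takes over 72 s, if anything falls off the work surface, if the arm or the gripper's body presses on something with over 40 N, if the wrist force passes 120 N, or if a joint passes its speed limit or range.

ROBOT

A 6-joint arm with a two-finger parallel gripper is mounted at the origin on a cart in front of the work surface, level with it; the furniture and walls round the work are solid. World frame = base frame: x ahead of the robot, y to its left, z up, the work surface at z = 0. Lengths are in m, angles in rad, forces in N, time in s.
With the tool pointing down it reaches from about 0.325 to 0.9 m from the base axis. Payload 6.1 kg.
Tool frame: the origin (TCP) lies at the very end of the fingers, on their centre line; the grasp point (between the pads) lies 19 mm behind it; z points along the fingers, x is the direction in which the jaws open and shut, and the axes are right-handed (so a half turn about z gives the same grasp; the last joint's range is limited). The gripper opens to 85 mm and grips with 20 to 120 N. Pads are 22 mm wide; open, the fingers measure 114 mm over their backs; the gripper's body (76 mm by 85 mm) begins 54 mm behind the grasp point. The pads swing forward as they close: fully open they stand 13 mm farther back than shut.
Start: joints at [-1.407, 0.22, 1.526, -0, 1.395, -0.126], TCP at [0.179, -0.599, 0.231] pointing down, gripper open.
Joint ranges: [-2.98, 2.98], [-0.91, 2.08], [0.09, 2.57], [-1.24, 4.39], [0.2, 2.65], [-2.68, 2.68]. Speed limits (rad/s): [2.57, 2.57, 3.01, 3.14, 3.14, 3.14].

INTERFACE

Orientations are given as a unit quaternion [w, x, y, z].
In Python, from station import sensors, cams, sign_off, models gives the robot as it stands.
- The arm moves only by the shell command python3 -m handwheel 'ROWS'. ROWS is JSON, a list of rows, each an object with "linear": the shift along the tool's x, y, z in cm, a list of three; "dr": the turn, a rotation vector about the tool's x, y, z in degrees, a list of three; "gripper": the closure, from 0 (fully open) to 1 (shut). In form: [{"linear": [dx, dy, dz], "dr": [ax, ay, az], "gripper": gripper}, ...]. A call has 1 to 10 rows; each row is the pose to reach, as a shift and turn from the pose commanded when the call began, along the tool's axes at that moment; what a row does not reach only later rows make up. A row lasts 1/8 s, in which the tool goes at most 62.5 mm and 10.7 degrees, less where a joint would pass 70% of its speed; a pose out of reach is approached as far as the arm can. A call with a gripper value outside its range is refused whole. The fingers move at their own pace and stop on an object; the grip force is fixed at half the most. Time passes only in rows, so rows that repeat a pose let the fingers close. It gives the time, the measured TCP pose, the force and the opening at its end, in the units of the state.
- sensors.get_obs(): the state, without advancing time (a new reading comes with each control period).
- cams.grab_frame(name): name is "side" or "top"; returns the picture (384x512x3 uint8, blue, green, red); there is no depth.
- cams.get_calibration(name): a dict with "camera_matrix" (3x3 intrinsics, pixels), "rvec" (rotation vector, rad) and "tvec" (3), from world to camera coordinates, as OpenCV has them. Camera axes: x right, y down, z forward; pixel columns grow to the right and rows downward; lengths in m; the calibration is good to about 2 mm. A picture is of the moment at which its call begins. get_calibration takes no time and is no camera call.
- sign_off(): hands the job in, once; it reports no verdict.
Trained networks look in the newest picture that a camera, given by its name, has taken for a name from the list of things; names that differ only in an ending like _2 or _b are one class to them, and where a whole thing is asked for, a point or a joint stands for the part that bears it (a point fixed in the world has none). Each returns a list of dicts, best first, with "p" (0 to 1); they miss things now and then, are a little off and sometimes report something else, mostly with a low value. They report only what shows in the picture. A call takes as long as a camera call. They do not tell look-alikes from the thing itself.
- models.look_for(camera, query): "xyz" ([x, y, z] in m, in world coordinates, good to about 4 mm: the middle of the surface that is visible of it).
The state is a dict: "time": time; "q": joint angles; "joint_vel": joint speeds; "effort": joint torques, N m; "position": TCP position; "ee_rot": TCP orientation; "force": force on the tool from outside, world axes, zero at the start; "moment": the same for the moment, N m; "gripper_width": finger opening in m.
Only numpy, scipy, OpenCV 4.12 (cv2) and the standard library are available. Lean on these libraries where they do the work, as an engineer would, in place of code of your own. Each camera call takes 0.05 s, during which the arm holds its last target. There are 200 camera calls.

## Working session

There is one attempt and no reset: what is moved stays moved. The work goes in short steps, Python scripts to look and compute and a shell command to move; the robot and the scene stay as the last step left them, time stands still between calls to the robot, and variables do not carry over. Pictures are saved under pics/ and viewed, about 8 in all and at most 12, crops included, and the job is handed in when it is done.

```bash
mkdir -p pics; ls
cat > h.py <<'E'
import numpy as np,cv2
from station import sensors,cams,sign_off,models
def cal(n):
    c=cams.get_calibration(n);return np.array(c["camera_matrix"],float),np.array(c["rvec"],float).reshape(3,1),np.array(c["tvec"],float).reshape(3,1)
def proj(n,P):
    K,r,t=cal(n);return cv2.projectPoints(np.array(P,float).reshape(-1,1,3),r,t,K,None)[0].reshape(-1,2)
def ray(n,uv,z):
    K,r,t=cal(n);R=cv2.Rodrigues(r)[0];C=(-R.T@t).ravel();d=R.T@np.linalg.inv(K)@np.array([uv[0],uv[1],1.]);return C+d*(z-C[2])/d[2]
E
python3 - <<'E'
from h import *
a=cams.grab_frame("top");b=cams.grab_frame("side")
cv2.imwrite("pics/top0.png",a);cv2.imwrite("pics/side0.png",b)
for n in("top","side"):
    K,r,t=cal(n);R=cv2.Rodrigues(r)[0];print(n,K[0,0],(-R.T@t).ravel().round(3),R.round(2).tolist())
for q in("weight_1","scale","gate","pointer","seat_left","seat_middle","seat_right","vial","bulb_stopper","brown_bottle"):
    for n in("top","side"):
        print(q,n,[(round(d["p"],2),np.round(d["xyz"],3).tolist()) for d in models.look_for(n,q)])
print(sensors.get_obs())
E
```

```text
pics
top 366.024569086548 [ 0.464 -0.003  0.991] [[0.02, -1.0, -0.0], [-0.99, -0.02, -0.11], [0.11, 0.0, -0.99]]
side 471.3577919501517 [ 0.196 -0.743  0.818] [[0.9, -0.43, 0.01], [-0.26, -0.59, -0.77], [0.33, 0.69, -0.64]]
weight_1 top [(0.57, [0.61, -0.243, 0.025]), (0.48, [0.605, -0.142, 0.026])]
weight_1 side [(0.68, [0.683, -0.289, 0.023]), (0.59, [0.602, -0.153, 0.027]), (0.58, [0.513, -0.148, 0.021]), (0.55, [0.687, -0.224, 0.021]), (0.52, [0.612, -0.255, 0.023])]
scale top [(0.91, [0.5, 0.109, 0.026])]
scale side [(0.75, [0.49, 0.086, 0.02]), (0.74, [0.524, -0.245, 0.039])]
gate top [(0.62, [0.494, 0.252, 0.081])]
gate side [(0.4, [0.485, 0.252, 0.067])]
pointer top [(0.94, [0.504, 0.103, 0.102])]
pointer side [(0.83, [0.502, 0.09, 0.103])]
seat_left top [(0.76, [0.509, 0.108, 0.104])]
seat_left side [(0.9, [0.502, 0.091, 0.106])]
seat_middle top [(0.95, [0.511, 0.103, 0.108])]
seat_middle side [(0.95, [0.499, 0.092, 0.108])]
seat_right top [(0.83, [0.509, 0.105, 0.109]), (0.66, [0.43, -0.228, 0.067])]
seat_right side [(0.68, [0.502, 0.097, 0.102])]
vial top []
vial side [(0.
[... 231 characters left out ...]
.58, [0.425, -0.249, 0.05])]
{'time': 1.1, 'q': array([-1.40710607e+00,  2.20423049e-01,  1.52647147e+00, -6.45549998e-06,
        1.39466900e+00, -1.26105366e-01]), 'joint_vel': array([-0.00115145,  0.00077644, -0.000148  ,  0.00052025, -0.0006323 ,
        0.00123082]), 'effort': array([ 1.60467411e-03, -4.96857476e+01, -3.89734125e+01, -4.09648519e-04,
        7.81186773e-04,  1.18498696e-05]), 'position': array([ 0.17859117, -0.59895592,  0.23130047]), 'ee_rot': array([ 1.23961244e-05,  8.01797187e-01, -5.97596244e-01,  8.28999780e-06]), 'force': array([-0.85160155,  0.51886881,  0.41367191]), 'moment': array([ 0.00054617, -0.0011245 , -0.0283498 ]), 'gripper_width': 0.08533822168723344}
```

Run:
```python
import cv2
a=cv2.imread("pics/top0.png");b=cv2.imread("pics/side0.png")
cv2.imwrite("pics/a.png",cv2.resize(a[100:300,150:416],None,fx=3,fy=3,interpolation=cv2.INTER_CUBIC))
cv2.imwrite("pics/b.png",cv2.resize(b,(800,600),interpolation=cv2.INTER_CUBIC))
```

```text
(no output)
```

View pics/a.png

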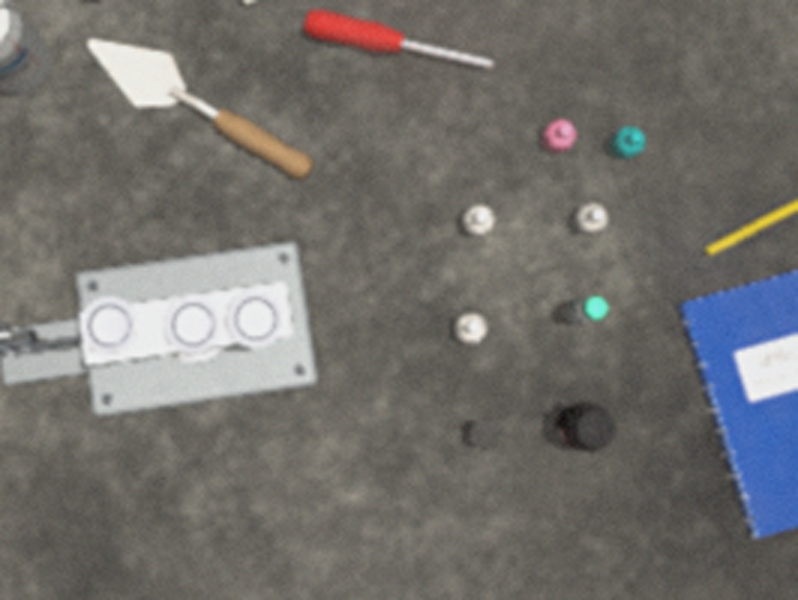

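View pics/b.png

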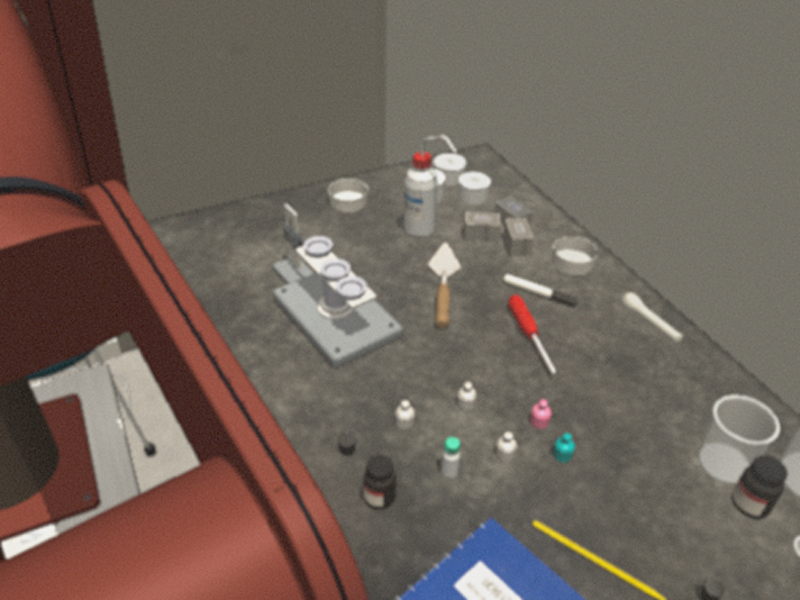

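Top crop: three silver weights at crop (479,220), (592,217), (471,328). Well rings at (110,325), (194,325), (257,321). The scale's yaw is about 7.5°. Next I fit the weights and well rings with projected models.

```bash
cat >> h.py <<'E'
def circ(x,y,z,r,n=40):
    t=np.linspace(0,2*np.pi,n,endpoint=False);return np.c_[x+r*np.cos(t),y+r*np.sin(t),np.full(n,z)]
def samp(g,p):
    return cv2.remap(g,p[:,0].astype(np.float32).reshape(-1,1),p[:,1].astype(np.float32).reshape(-1,1),cv2.INTER_LINEAR).ravel()
def grid(f,c,w,s):
    return max((f(c[0]+a,c[1]+b),c[0]+a,c[1]+b) for a in np.arange(-w,w+1e-9,s) for b in np.arange(-w,w+1e-9,s))
def ringfit(n,img,c,z=.1115,w=.008):
    g=img.astype(np.float32).mean(2)
    f=lambda x,y:.5*(samp(g,proj(n,circ(x,y,z,.0115))).mean()+samp(g,proj(n,circ(x,y,z,.0205))).mean())-samp(g,proj(n,circ(x,y,z,.0165))).mean()
    b=grid(f,c,w,.002);return grid(f,b[1:],.0015,.0005)
def wfit(n,img,c,z0=0,w=.012):
    g=cv2.GaussianBlur(img.astype(np.float32).mean(2),(0,0),.5)
    P=lambda x,y,e:np.r_[circ(x,y,z0,.0135+e),circ(x,y,z0+.022,.0135+e),circ(x,y,z0+.043,.005+e)]
    def f(x,y):
        def hull(e):
            m=np.zeros((384*4,512*4),np.uint8);h=cv2.convexHull(proj(n,P(x,y,e)).astype(np.float32));return h
        def st(e):
            h=hull(e)[:,0];q=np.roll(h,-1,0);p=np.concatenate([h+(q-h)*k for k in(0,.25,.5,.75)]);return samp(g,p).mean()
        return st(-.003)-st(.004)
    b=grid(f,c,w,.002);return grid(f,b[1:],.0015,.0005)
E
python3 - <<'E'
from h import *
I={"top":cv2.imread("pics/top0.png"),"side":cv2.imread("pics/side0.png")}
for k,uv in {"W1":(479,217),"W2":(592,214),"W3":(471,325)}.items():
    c=ray("top",(150+uv[0]/3,100+uv[1]/3),.022)[:2]
    for n in I: print(k,n,np.round(wfit(n,I[n],c),4))
for k,uv in {"L":(110,325),"M":(194,325),"R":(257,321)}.items():
    c=ray("top",(150+uv[0]/3,100+uv[1]/3),.1115)[:2]
    for n in I: print(k,n,np.round(c,4),np.round(ringfit(n,I[n],c),4))
cs=[ray("top",(150+u/3,100+v/3),.026)[:2] for u,v in((79,272),(297,243),(316,381),(97,412))]
C=np.mean(cs,0);print("base",np.round(cs,3).tolist(),C)
ey=cs[0]-cs[1]+cs[3]-cs[2];ey/=np.hypot(*ey);print("yaw",np.degrees(np.arctan2(-ey[0],ey[1])),"axes",[np.round(C+k*.062*ey,4) for k in(1,0,-1)])
b=I["side"]; 
for z in(.06,.0686,.0784,.09,.098,.128):print(z,proj("side",[*(C+.155*ey),z]))
cv2.imwrite("pics/g.png",cv2.resize(b[115:215,165:265],None,fx=6,fy=6,interpolation=cv2.INTER_CUBIC))
E
```

```text
W1 top [62.5567  0.6131 -0.1474]
W1 side [47.0336  0.6091 -0.1469]
W2 top [47.5097  0.6172 -0.249 ]
W2 side [51.2345  0.6127 -0.2485]
W3 top [78.8125  0.5157 -0.1411]
W3 side [58.0289  0.5122 -0.1411]Traceback (most recent call last):
  File "<stdin>", line 8, in <module>
  File "h.py", line 18, in ringfit
    b=grid(f,c,w,.002);return grid(f,b[1:],.0015,.0005)
                              ~~~~^^^^^^^^^^^^^^^^^^^^^
  File "h.py", line 14, in grid
    return max((f(c[0]+a,c[1]+b),c[0]+a,c[1]+b) for a in np.arange(-w,w+1e-9,s) for b in np.arange(-w,w+1e-9,s))
  File "h.py", line 14, in <genexpr>
    return max((f(c[0]+a,c[1]+b),c[0]+a,c[1]+b) for a in np.arange(-w,w+1e-9,s) for b in np.arange(-w,w+1e-9,s))
                ~^^^^^^^^^^^^^^^
  File "h.py", line 17, in <lambda>
    f=lambda x,y:.5*(samp(g,proj(n,circ(x,y,z,.0115))).mean()+samp(g,proj(n,circ(x,y,z,.0205))).mean())-samp(g,proj(n,circ(x,y,z,.0165))).mean()
                                                                                                               ~~~~^^^^^^^^^^^^^^^^^^^^^
  File "h.py", line 6, in proj
    K,r,t=cal(n);return cv2.projectPoints(np.array(P,float).reshape(-1,1,3),r,t,K,None)[0].reshape(-1,2)
          ~~~^^^
  File "h.py", line 4, in cal
    c=cams.get_calibration(n);return np.array(c["camera_matrix"],float),np.array(c["rvec"],float).reshape(3,1),np.array(c["tvec"],float).reshape(3,1)
ValueError: time passes only in moves, steps and waits
```

```bash
python3 - <<'E'
s=open('h.py').read()
i=s.index("def cal(n)");j=s.index("def proj")
s=s[:i]+'''import pickle,os
if not os.path.exists("cal.pkl"):
    pickle.dump({n:[np.array(cams.get_calibration(n)[k],float).reshape(w) for k,w in(("camera_matrix",(3,3)),("rvec",(3,1)),("tvec",(3,1)))] for n in("top","side")},open("cal.pkl","wb"))
CAL=pickle.load(open("cal.pkl","rb"))
def cal(n): return CAL[n]
'''+s[j:]
open('h.py','w').write(s)
E
cat > m.py <<'E'
from h import *
I={"top":cv2.imread("pics/top0.png"),"side":cv2.imread("pics/side0.png")}
for k,uv in {"L":(110,325),"M":(194,325),"R":(257,321)}.items():
    c=ray("top",(150+uv[0]/3,100+uv[1]/3),.1115)[:2]
    for n in I: print(k,n,np.round(c,4),np.round(ringfit(n,I[n],c),4))
cs=[ray("top",(150+u/3,100+v/3),.026)[:2] for u,v in((79,272),(297,243),(316,381),(97,412))]
C=np.mean(cs,0);print("base",np.round(cs,3).tolist(),C)
ey=cs[0]-cs[1]+cs[3]-cs[2];ey/=np.hypot(*ey);print("yaw",np.degrees(np.arctan2(-ey[0],ey[1])),"axes",[np.round(C+k*.062*ey,4) for k in(1,0,-1)])
b=I["side"]; 
for z in(.06,.0686,.0784,.09,.098,.128):print(z,proj("side",[*(C+.155*ey),z]))
cv2.imwrite("pics/g.png",cv2.resize(b[115:215,165:265],None,fx=6,fy=6,interpolation=cv2.INTER_CUBIC))
E
python3 m.py
```

```text
L top [0.5049 0.1611] [30.2579  0.5054  0.1621]
L side [0.5049 0.1611] [18.2144  0.4984  0.1536]
M top [0.5065 0.0939] [31.1452  0.508   0.0959]
M side [0.5065 0.0939] [16.4276  0.503   0.0884]
R top [0.5109 0.0435] [30.8389  0.5139  0.0455]
R side [0.5109 0.0435] [17.8559  0.5089  0.037 ]
base [[0.555, 0.206], [0.585, 0.015], [0.464, -0.005], [0.433, 0.185]] [0.5093581  0.10029493]
yaw 9.196565620455225 axes [array([0.4994, 0.1615]), array([0.5094, 0.1003]), array([0.5193, 0.0391])]
0.06 [[185.81142811 155.32198078]]
0.0686 [[185.57466507 152.73995658]]
0.0784 [[185.30233563 149.77006219]]
0.09 [[184.97645039 146.21611392]]
0.098 [[184.74943457 143.74038826]]
0.128 [[183.88121311 134.27198108]]
```

View pics/g.png

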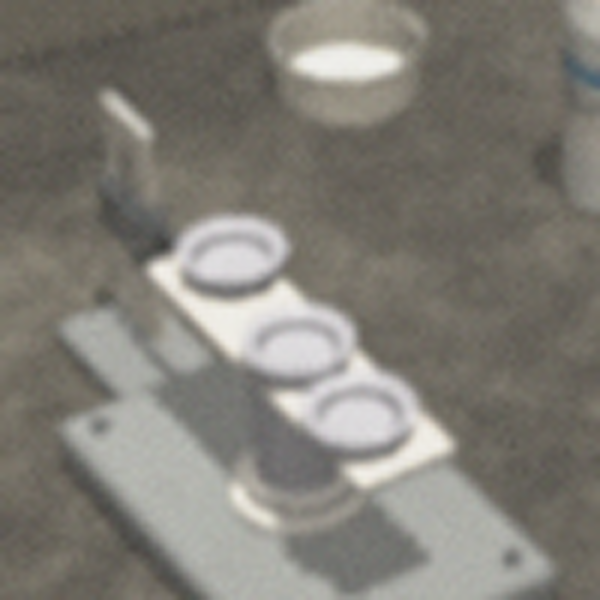

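```bash
cat > o.py <<'E'
from h import *
I={"top":cv2.imread("pics/top0.png"),"side":cv2.imread("pics/side0.png")}
T=np.array([[.5054,.1621],[.508,.0959],[.5139,.0455]])
def ov(n,box,f,cs,dr):
    x0,y0,x1,y1=box;m=cv2.resize(I[n][y0:y1,x0:x1],None,fx=f,fy=f,interpolation=cv2.INTER_CUBIC)
    for (c,col) in cs:
        for r,z in dr: 
            p=(proj(n,circ(*c,z,r))-[x0-.5,y0-.5])*f
            cv2.polylines(m,[np.round(p).astype(int)],True,col,1)
    return m
cs=[(t,(0,0,255)) for t in T]+[(t-[.004,0],(0,160,0)) for t in T]
a=ov("side",(185,145,245,195),8,cs,[(.024,.1135),(.015,.1095)])
b=ov("top",(180,185,250,225),7,cs[:3],[(.024,.1135),(.0175,.1135),(.015,.1095)])
m=np.zeros((a.shape[0]+b.shape[0]-80,max(a.shape[1],b.shape[1]),3),np.uint8)
a=a[:-80];m[:a.shape[0],:a.shape[1]]=a;m[a.shape[0]:,:b.shape[1]]=b
cv2.imwrite("pics/ov.png",m)
E
python3 o.py
```

```text
(no output)
```

View pics/ov.png

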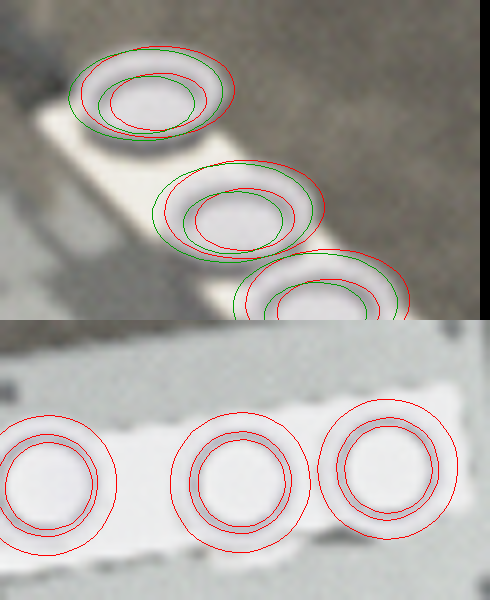

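Overlay: the side view agrees with the top-view wells to about 2 mm, so the averages are L(.503,.162), M(.506,.096), R(.512,.0455). Move toward the weight nearest the scale.

```bash
cat > go.py <<'E'
import sys
from h import *
from scipy.spatial.transform import Rotation as Ro
def cur():
    o=sensors.get_obs();q=o["ee_rot"];return o,Ro.from_quat([q[1],q[2],q[3],q[0]])
o,R=cur()
print("t",round(o["time"],2),"pos",o["position"].round(4),"F",o["force"].round(2),"w",round(o["gripper_width"],4))
M=R.as_matrix();print("yaw",np.degrees(np.arctan2(M[1,0],M[0,0])).round(2),"tilt",np.degrees(np.arccos(-M[2,2])).round(2))
if len(sys.argv)>4:
    x,y,z,w=map(float,sys.argv[1:5]);c,s=np.cos(np.radians(w)),np.sin(np.radians(w))
    T=np.array([[c,s,0],[s,-c,0],[0,0,-1]])
    print("linear",(M.T@(np.array([x,y,z])-o["position"])*100).round(2),"dr",np.degrees(Ro.from_matrix(M.T@T).as_rotvec()).round(2))
E
python3 go.py .514 -.141 .12 8.5
python3 -m handwheel '[{"linear":[-34.3,-45.2,9],"dr":[0,0,-81.9],"gripper":0.35},{"linear":[-34.3,-45.2,9],"dr":[0,0,-81.9],"gripper":0.35},{"linear":[-34.3,-45.2,9],"dr":[0,0,-81.9],"gripper":0.35},{"linear":[-34.3,-45.2,9],"dr":[0,0,-81.9],"gripper":0.35},{"linear":[-34.3,-45.2,9],"dr":[0,0,-81.9],"gripper":0.35},{"linear":[-34.3,-45.2,9],"dr":[0,0,-81.9],"gripper":0.35},{"linear":[-34.3,-45.2,9],"dr":[0,0,-81.9],"gripper":0.35},{"linear":[-34.3,-45.2,9],"dr":[0,0,-81.9],"gripper":0.35},{"linear":[-34.3,-45.2,9],"dr":[0,0,-81.9],"gripper":0.35},{"linear":[-34.3,-45.2,9],"dr":[0,0,-81.9],"gripper":0.35}]'
python3 go.py .514 -.141 .01 8.5
```

```text
t 1.1 pos [ 0.1786 -0.599   0.2313] F [-0.85  0.52  0.41] w 0.0853
yaw -73.4 tilt 0.0
linear [-34.3  -45.23  11.13] dr [  0.   -0.  -81.9]
time: 2.35
position: [0.5148, -0.1378, 0.1407]
ee_rot: [-0.001, 0.997, 0.076, -0.0]
force: [0.2, -0.9, -1.0]
gripper_width: 0.0557
t 2.35 pos [ 0.5148 -0.1378  0.1407] F [ 0.17 -0.92 -1.01] w 0.0557
yaw 8.76 tilt 0.07
linear [-0.12  0.32 13.06] dr [-0.06  0.03  0.26]
```

```bash
python3 -m handwheel '[{"linear":[0,0,5],"dr":[0,0,0],"gripper":0.35},{"linear":[0,0,9],"dr":[0,0,0],"gripper":0.35},{"linear":[0,0,12],"dr":[0,0,0],"gripper":0.35},{"linear":[0,0,13.2],"dr":[0,0,0],"gripper":0.35},{"linear":[0,0,13.2],"dr":[0,0,0],"gripper":0.35}]'
python3 - <<'E'
from h import *
b=cams.grab_frame("side");x,y=proj("side",[.514,-.141,.03])[0].astype(int)
cv2.imwrite("pics/g2.png",cv2.resize(b[y-50:y+40,x-50:x+60],None,fx=5,fy=5,interpolation=cv2.INTER_CUBIC))
E
python3 go.py .514 -.141 .008 8.5
```

```text
time: 2.98
position: [0.5133, -0.1416, 0.0091]
ee_rot: [-0.0, 0.997, 0.074, -0.001]
force: [-0.0, 0.0, 1.0]
gripper_width: 0.0555
t 3.02 pos [ 0.5142 -0.1418  0.0101] F [-0.11  0.46 -0.35] w 0.0553
yaw 8.47 tilt 0.05
linear [-0.01 -0.08  0.21] dr [ 0.03 -0.04 -0.03]
```

View pics/g2.png

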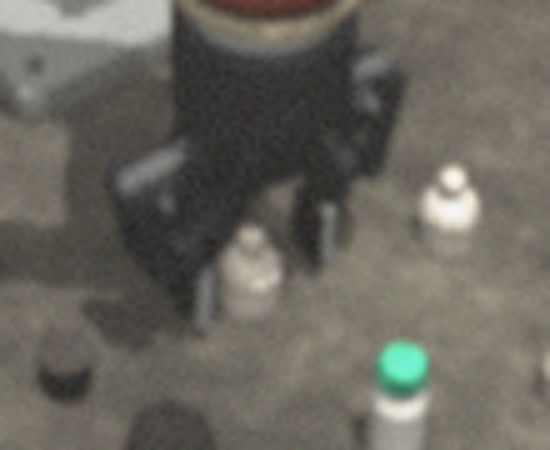

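Weight at (252,290) sits between the finger tips at (203,320) and (320,260), roughly centred. Close and lift.

```bash
python3 -m handwheel '[{"linear":[0,0,0.1],"dr":[0,0,0],"gripper":0.8},{"linear":[0,0,0.1],"dr":[0,0,0],"gripper":0.8},{"linear":[0,0,0.1],"dr":[0,0,0],"gripper":0.8},{"linear":[0,0,0.1],"dr":[0,0,0],"gripper":0.8},{"linear":[0,0,0.1],"dr":[0,0,0],"gripper":0.8},{"linear":[0,0,0.1],"dr":[0,0,0],"gripper":0.8}]'; python3 go.py .512 .0455 .16 8.5
```

```text
time: 3.78
position: [0.5148, -0.1416, 0.0099]
ee_rot: [0.001, 0.997, 0.074, 0.001]
force: [-2.8, 0.7, 6.3]
gripper_width: 0.0242
t 3.77 pos [ 0.5148 -0.1416  0.0099] F [-2.76  0.74  6.34] w 0.0242
yaw 8.52 tilt 0.14
linear [  2.53 -18.53 -15.03] dr [ 0.09 -0.11  0.02]
```

Opening of 24 mm and the 6 N upward push suggest I'm on the shoulder. Reopen a little, go 4 mm lower, and re-close.

```bash
python3 -m handwheel '[{"linear":[0,0,0],"dr":[0,0,0],"gripper":0.5},{"linear":[0,0,0],"dr":[0,0,0],"gripper":0.5},{"linear":[0,0,0],"dr":[0,0,0],"gripper":0.5},{"linear":[0,0,0.4],"dr":[0,0,0],"gripper":0.5},{"linear":[0,0,0.4],"dr":[0,0,0],"gripper":0.5},{"linear":[0,0,0.4],"dr":[0,0,0],"gripper":0.8},{"linear":[0,0,0.4],"dr":[0,0,0],"gripper":0.8},{"linear":[0,0,0.4],"dr":[0,0,0],"gripper":0.8},{"linear":[0,0,0.4],"dr":[0,0,0],"gripper":0.8}]'; python3 go.py .512 .0455 .16 8.5
```

```text
time: 4.9
position: [0.5138, -0.1411, 0.0045]
ee_rot: [0.0, 0.997, 0.074, 0.0]
force: [-0.1, 0.6, 2.5]
gripper_width: 0.0246
t 4.9 pos [ 0.5138 -0.1411  0.0045] F [-0.08  0.55  2.5 ] w 0.0246
yaw 8.51 tilt 0.01
linear [  2.58 -18.48 -15.55] dr [ 0.   -0.01  0.01]
```

```bash
python3 -m handwheel '[{"linear":[0,0,0],"dr":[0,0,0],"gripper":0.5},{"linear":[0,0,0],"dr":[0,0,0],"gripper":0.5},{"linear":[0,0,-0.3],"dr":[0,0,0],"gripper":0.5},{"linear":[0,0,-0.3],"dr":[0,0,0],"gripper":0.8},{"linear":[0,0,-0.3],"dr":[0,0,0],"gripper":0.8},{"linear":[0,0,-0.3],"dr":[0,0,0],"gripper":0.8},{"linear":[0,0,-0.3],"dr":[0,0,0],"gripper":0.8},{"linear":[0,0,-0.3],"dr":[0,0,0],"gripper":0.8}]'; python3 go.py
python3 -m handwheel '[{"linear":[0,0,-1],"dr":[0,0,0],"gripper":0.8},{"linear":[0,0,-4],"dr":[0,0,0],"gripper":0.8},{"linear":[0,0,-8],"dr":[0,0,0],"gripper":0.8},{"linear":[0,0,-8],"dr":[0,0,0],"gripper":0.8}]'; python3 go.py .512 .0455 .16 8.5
```

```text
time: 5.9
position: [0.514, -0.1413, 0.0079]
ee_rot: [0.0, 0.997, 0.074, 0.0]
force: [-2.2, 0.0, 6.7]
gripper_width: 0.0245
t 5.9 pos [ 0.514  -0.1413  0.0079] F [-2.17  0.03  6.74] w 0.0245
yaw 8.51 tilt 0.03
time: 6.4
position: [0.5163, -0.1422, 0.0909]
ee_rot: [0.002, 0.997, 0.074, 0.003]
force: [0.7, 0.2, -3.1]
gripper_width: 0.0244
t 6.4 pos [ 0.5163 -0.1422  0.0909] F [ 0.69  0.24 -3.11] w 0.0244
yaw 8.51 tilt 0.41
linear [  2.39 -18.6   -6.96] dr [ 0.22 -0.35  0.01]
```

```bash
python3 -m handwheel '[{"linear":[0.5,-4,-4],"dr":[0,0,0],"gripper":0.8},{"linear":[1.2,-9,-7],"dr":[0,0,0],"gripper":0.8},{"linear":[2,-14,-7],"dr":[0,0,0],"gripper":0.8},{"linear":[2.55,-18.4,-6.5],"dr":[0,0,0],"gripper":0.8},{"linear":[2.55,-18.4,-6],"dr":[0,0,0],"gripper":0.8},{"linear":[2.55,-18.4,-5],"dr":[0,0,0],"gripper":0.8},{"linear":[2.55,-18.4,-5],"dr":[0,0,0],"gripper":0.8},{"linear":[2.55,-18.4,-5],"dr":[0,0,0],"gripper":0.8}]'; python3 go.py .512 .0455 .13 8.5;  python3 - <<'E'
from h import *
for n in("side","top"): cv2.imwrite(f"pics/{n}3.png",cams.grab_frame(n))
b=cv2.imread("pics/side3.png");f=7;x0,y0=180,130
m=cv2.resize(b[y0:y0+80,x0:x0+85],None,fx=f,fy=f,interpolation=cv2.INTER_CUBIC)
z=sensors.get_obs()["position"][2]-.007;print(z)
for c,col in(((.512,.0455,z),(0,0,255)),((.510,.0455,z),(0,200,0))):
  for zz,r in((c[2],.0135),(.1135,.0175)):
    p=(proj("side",circ(c[0],c[1],zz,r))-[x0-.5,y0-.5])*f
    cv2.polylines(m,[np.round(p).astype(int)],True,col,1)
cv2.imwrite("pics/g3.png",m)
E
```

```text
time: 7.4
position: [0.5117, 0.0437, 0.137]
ee_rot: [0.0, 0.997, 0.073, -0.0]
force: [-0.2, 0.9, -2.7]
gripper_width: 0.0246
t 7.4 pos [0.5117 0.0437 0.137 ] F [-0.24  0.9  -2.74] w 0.0246
yaw 8.41 tilt 0.03
linear [ 0.06 -0.18  0.7 ] dr [-0.    0.03 -0.09]
0.13052794450930622
```

View pics/g3.png

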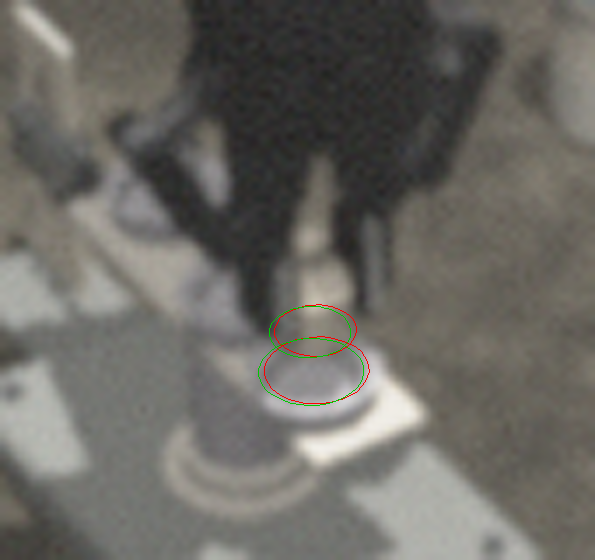

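```bash
python3 -m handwheel '[{"linear":[0.03,-0.18,0.8],"dr":[0,0,0],"gripper":0.8},{"linear":[0.03,-0.18,1.4],"dr":[0,0,0],"gripper":0.8},{"linear":[0.03,-0.18,1.4],"dr":[0,0,0],"gripper":0.8}]'; python3 -m handwheel '[{"linear":[0,0,0.2],"dr":[0,0,0],"gripper":0.8},{"linear":[0,0,0.4],"dr":[0,0,0],"gripper":0.8},{"linear":[0,0,0.6],"dr":[0,0,0],"gripper":0.8},{"linear":[0,0,0.6],"dr":[0,0,0],"gripper":0.8}]';python3 -m handwheel '[{"linear":[0,0,0.2],"dr":[0,0,0],"gripper":0.8},{"linear":[0,0,0.4],"dr":[0,0,0],"gripper":0.8},{"linear":[0,0,0.4],"dr":[0,0,0],"gripper":0.8}]';python3 -m handwheel '[{"linear":[0,0,0],"dr":[0,0,0],"gripper":0.8}]'; python3 go.py .512 .0455 .1125 8.5
```

```text
time: 7.88
position: [0.511, 0.0466, 0.1223]
ee_rot: [-0.0, 0.997, 0.074, -0.001]
force: [-0.4, -0.3, -2.8]
gripper_width: 0.0243
time: 8.38
position: [0.5116, 0.0465, 0.1171]
ee_rot: [-0.0, 0.997, 0.074, -0.0]
force: [-0.4, -0.8, -3.2]
gripper_width: 0.0248
time: 8.75
position: [0.5117, 0.0464, 0.1131]
ee_rot: [0.0, 0.997, 0.074, -0.0]
force: [-0.3, -0.3, -1.8]
gripper_width: 0.0243
time: 8.88
position: [0.5118, 0.0464, 0.1133]
ee_rot: [0.0, 0.997, 0.074, -0.0]
force: [0.0, -0.2, -3.2]
gripper_width: 0.0245
t 8.88 pos [0.5118 0.0464 0.1133] F [ 0.01 -0.22 -3.21] w 0.0245
yaw 8.5 tilt 0.0
linear [0.01 0.1  0.08] dr [0. 0. 0.]
```

```bash
python3 -m handwheel '[{"linear":[0,0,0.2],"dr":[0,0,0],"gripper":0.8},{"linear":[0,0,0.4],"dr":[0,0,0],"gripper":0.8},{"linear":[0,0,0.4],"dr":[0,0,0],"gripper":0.8},{"linear":[0,0,0.4],"dr":[0,0,0],"gripper":0.8}]';python3 -m handwheel '[{"linear":[0,0,0.2],"dr":[0,0,0],"gripper":0.8},{"linear":[0,0,0.4],"dr":[0,0,0],"gripper":0.8},{"linear":[0,0,0.4],"dr":[0,0,0],"gripper":0.8},{"linear":[0,0,0.4],"dr":[0,0,0],"gripper":0.8}]';python3 -m handwheel '[{"linear":[0,0,0],"dr":[0,0,0],"gripper":0.8}]'
python3 - <<'E'
from h import *
b=cams.grab_frame("side")
cv2.imwrite("pics/side4.png",b)
x0,y0,f=180,130,7
cv2.imwrite("pics/g4.png",cv2.resize(b[y0:y0+80,x0:x0+85],None,fx=f,fy=f,interpolation=cv2.INTER_CUBIC))
E
```

```text
time: 9.38
position: [0.5119, 0.0465, 0.1094]
ee_rot: [0.0, 0.997, 0.074, 0.0]
force: [1.0, -0.8, -2.4]
gripper_width: 0.0239
time: 9.88
position: [0.5118, 0.0465, 0.1054]
ee_rot: [0.0, 0.997, 0.074, 0.0]
force: [0.0, 0.3, -0.3]
gripper_width: 0.024
time: 10.0
position: [0.5119, 0.0465, 0.1054]
ee_rot: [0.0, 0.997, 0.074, 0.0]
force: [0.7, -0.7, -0.8]
gripper_width: 0.0241
```

View pics/g4.png

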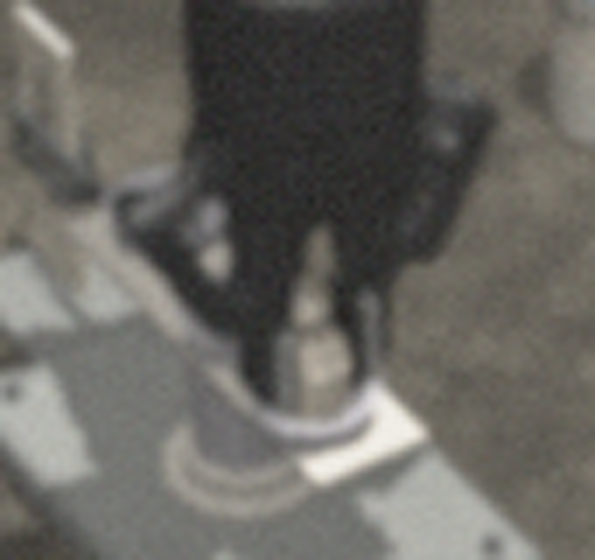

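Weight is in the well, spring nearly carrying it (force −0.6). Release and go up.

```bash
python3 -m handwheel '[{"linear":[0,0,0.15],"dr":[0,0,0],"gripper":0.8},{"linear":[0,0,0.15],"dr":[0,0,0],"gripper":0.35},{"linear":[0,0,0.15],"dr":[0,0,0],"gripper":0.35},{"linear":[0,0,0.15],"dr":[0,0,0],"gripper":0.35},{"linear":[0,0,-2],"dr":[0,0,0],"gripper":0.35},{"linear":[0,0,-6],"dr":[0,0,0],"gripper":0.35},{"linear":[0,0,-6],"dr":[0,0,0],"gripper":0.35}]'; python3 go.py .611 -.147 .13 8.5
python3 - <<'E'
from h import *
for n in("side","top"): cv2.imwrite(f"pics/{n}5.png",cams.grab_frame(n))
E
```

```text
time: 10.92
position: [0.5144, 0.0464, 0.1691]
ee_rot: [0.0, 0.997, 0.074, 0.004]
force: [-0.5, -0.4, -0.4]
gripper_width: 0.0554
t 10.93 pos [0.5144 0.0464 0.1691] F [-0.53 -0.35 -0.44] w 0.0554
yaw 8.51 tilt 0.41
linear [ 6.66 20.55  3.98] dr [ 0.08 -0.4   0.01]
```

```bash
python3 -m handwheel '[{"linear":[2,5.9,0],"dr":[0,0,0],"gripper":0.35},{"linear":[4,11.8,1],"dr":[0,0,0],"gripper":0.35},{"linear":[6,17.6,2],"dr":[0,0,0],"gripper":0.35},{"linear":[6.93,20.6,4],"dr":[0,0,0],"gripper":0.35},{"linear":[6.93,20.6,7],"dr":[0,0,0],"gripper":0.35},{"linear":[6.93,20.6,9],"dr":[0,0,0],"gripper":0.35},{"linear":[6.93,20.6,9],"dr":[0,0,0],"gripper":0.35}]'; python3 go.py .611 -.147 .007 8.5
python3 - <<'E'
from h import *
b=cv2.imread("pics/side5.png");b2=cams.grab_frame("side");cv2.imwrite("pics/side6.png",b2)
x0,y0,f=180,130,5
m=cv2.resize(b[y0:y0+80,x0:x0+75],None,fx=f,fy=f,interpolation=cv2.INTER_CUBIC)
x,y=proj("side",[.611,-.147,.05])[0].astype(int)
n=cv2.resize(b2[y-45:y+35,x-40:x+40],None,fx=f,fy=f,interpolation=cv2.INTER_CUBIC)
cv2.imwrite("pics/g6.png",np.hstack([m,n]))
E
```

```text
time: 11.9
position: [0.6084, -0.1457, 0.0721]
ee_rot: [-0.001, 0.997, 0.074, -0.003]
force: [-0.4, 0.4, 0.3]
gripper_width: 0.0556
t 11.9 pos [ 0.6084 -0.1457  0.0721] F [-0.37  0.43  0.31] w 0.0556
yaw 8.53 tilt 0.34
linear [0.27 0.18 6.51] dr [-0.17  0.3   0.03]
```

View pics/g6.png

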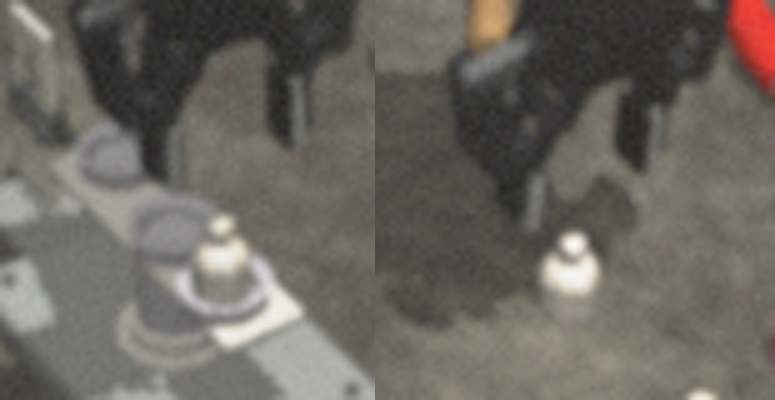

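First weight (left half, about (220,255)) stands upright in the right cup. The gripper is above the second one. Descend, grip, and lift.

```bash
python3 -m handwheel '[{"linear":[0,0,4],"dr":[0,0,0],"gripper":0.35},{"linear":[0,0,6.2],"dr":[0,0,0],"gripper":0.35},{"linear":[0,0,6.8],"dr":[0,0,0],"gripper":0.35},{"linear":[0,0,6.8],"dr":[0,0,0],"gripper":0.35},{"linear":[0,0,6.8],"dr":[0,0,0],"gripper":0.8},{"linear":[0,0,6.8],"dr":[0,0,0],"gripper":0.8},{"linear":[0,0,6.8],"dr":[0,0,0],"gripper":0.8},{"linear":[0,0,6.8],"dr":[0,0,0],"gripper":0.8},{"linear":[0,0,6.8],"dr":[0,0,0],"gripper":0.8}]'; python3 go.py .611 -.147 .007 8.5
python3 -m handwheel '[{"linear":[0,0,-1],"dr":[0,0,0],"gripper":0.8},{"linear":[0,0,-4],"dr":[0,0,0],"gripper":0.8},{"linear":[0,0,-10],"dr":[0,0,0],"gripper":0.8},{"linear":[0,0,-14],"dr":[0,0,0],"gripper":0.8},{"linear":[0,0,-14],"dr":[0,0,0],"gripper":0.8},{"linear":[0,0,-14],"dr":[0,0,0],"gripper":0.8}]'; python3 go.py .503 .163 .14 8.5
```

```text
time: 13.08
position: [0.6118, -0.1474, 0.009]
ee_rot: [0.0, 0.997, 0.074, 0.001]
force: [-1.5, 0.4, 5.7]
gripper_width: 0.0242
t 13.07 pos [ 0.6118 -0.1474  0.009 ] F [-1.45  0.4   5.66] w 0.0242
yaw 8.5 tilt 0.13
linear [-0.07 -0.05  0.2 ] dr [ 0.07 -0.11  0.  ]
time: 13.82
position: [0.6097, -0.1466, 0.1457]
ee_rot: [-0.001, 0.997, 0.074, -0.001]
force: [0.0, 0.1, -4.1]
gripper_width: 0.0238
t 13.82 pos [ 0.6097 -0.1466  0.1457] F [ 0.04  0.09 -4.12] w 0.0238
yaw 8.5 tilt 0.14
linear [ -5.97 -32.19   0.63] dr [-0.07  0.12  0.  ]
```

```bash
python3 -m handwheel '[{"linear":[-1,-5.4,-2.5],"dr":[0,0,0],"gripper":0.8},{"linear":[-2,-10.8,-3],"dr":[0,0,0],"gripper":0.8},{"linear":[-3,-16.2,-3],"dr":[0,0,0],"gripper":0.8},{"linear":[-4,-21.6,-3],"dr":[0,0,0],"gripper":0.8},{"linear":[-5,-27,-3],"dr":[0,0,0],"gripper":0.8},{"linear":[-6,-32.2,-2],"dr":[0,0,0],"gripper":0.8},{"linear":[-6,-32.2,0],"dr":[0,0,0],"gripper":0.8},{"linear":[-6,-32.2,1.5],"dr":[0,0,0],"gripper":0.8},{"linear":[-6,-32.2,1.5],"dr":[0,0,0],"gripper":0.8},{"linear":[-6,-32.2,1.5],"dr":[0,0,0],"gripper":0.8}]'; python3 go.py .503 .163 .115 8.5;python3 - <<'E'
from h import *
b=cams.grab_frame("side");cv2.imwrite("pics/side7.png",b);f=7;x0,y0=165,115
m=cv2.resize(b[y0:y0+80,x0:x0+85],None,fx=f,fy=f,interpolation=cv2.INTER_CUBIC)
p0=sensors.get_obs()["position"]
for x,y,zz,r,col in((p0[0],p0[1],p0[2]-.008,.0135,(0,0,255)),(.5034,.163,.1037,.0175,(0,200,0)),(.5034,.163,.1037,.024,(0,200,0))):
    p=(proj("side",circ(x,y,zz,r))-[x0-.5,y0-.5])*f
    cv2.polylines(m,[np.round(p).astype(int)],True,col,1)
cv2.imwrite("pics/g7.png",m)
E
```

```text
time: 15.08
position: [0.5041, 0.1619, 0.1322]
ee_rot: [0.0, 0.997, 0.073, -0.0]
force: [0.1, 0.2, -4.3]
gripper_width: 0.0245
t 15.07 pos [0.5041 0.1619 0.1322] F [ 0.14  0.21 -4.32] w 0.0245
yaw 8.43 tilt 0.03
linear [-0.09 -0.12  1.72] dr [ 0.    0.03 -0.07]
```

View pics/g7.png

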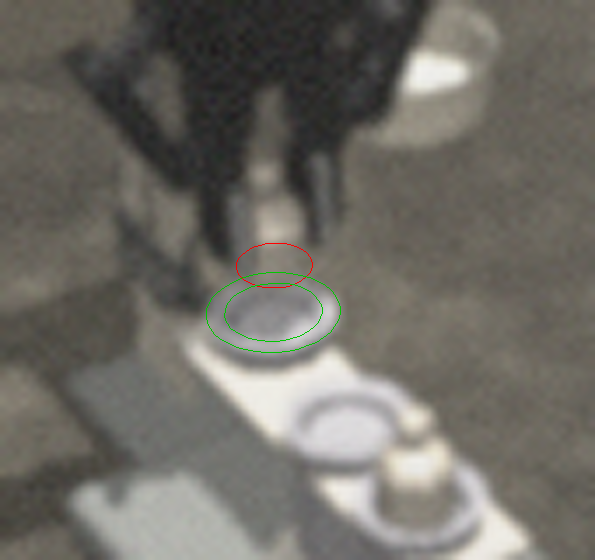

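Cup matches the model (271,310) and the weight is above it. Descend, feeling.

```bash
python3 -m handwheel '[{"linear":[-0.07,-0.1,1],"dr":[0,0,0],"gripper":0.8},{"linear":[-0.07,-0.1,1.8],"dr":[0,0,0],"gripper":0.8},{"linear":[-0.07,-0.1,1.8],"dr":[0,0,0],"gripper":0.8},{"linear":[-0.07,-0.1,1.8],"dr":[0,0,0],"gripper":0.8}]'; python3 -m handwheel '[{"linear":[0,0,0.2],"dr":[0,0,0],"gripper":0.8},{"linear":[0,0,0.4],"dr":[0,0,0],"gripper":0.8},{"linear":[0,0,0.6],"dr":[0,0,0],"gripper":0.8},{"linear":[0,0,0.6],"dr":[0,0,0],"gripper":0.8}]';python3 -m handwheel '[{"linear":[0,0,0.2],"dr":[0,0,0],"gripper":0.8},{"linear":[0,0,0.35],"dr":[0,0,0],"gripper":0.8},{"linear":[0,0,0.35],"dr":[0,0,0],"gripper":0.8}]';python3 -m handwheel '[{"linear":[0,0,0],"dr":[0,0,0],"gripper":0.8}]'; python3 go.py
```

```text
time: 15.62
position: [0.503, 0.1635, 0.1143]
ee_rot: [0.0, 0.997, 0.074, -0.0]
force: [-0.2, -0.5, -2.4]
gripper_width: 0.0243
time: 16.12
position: [0.5028, 0.1635, 0.108]
ee_rot: [0.0, 0.997, 0.074, -0.0]
force: [0.1, 0.1, -3.8]
gripper_width: 0.0242
time: 16.5
position: [0.5029, 0.1634, 0.1046]
ee_rot: [0.0, 0.997, 0.074, -0.0]
force: [-0.6, -0.0, -2.6]
gripper_width: 0.024
time: 16.62
position: [0.503, 0.1635, 0.1048]
ee_rot: [-0.0, 0.997, 0.074, -0.0]
force: [0.5, 0.4, -2.2]
gripper_width: 0.024
t 16.62 pos [0.503  0.1635 0.1048] F [ 0.47  0.42 -2.2 ] w 0.024
yaw 8.5 tilt 0.0
```

```bash
python3 -m handwheel '[{"linear":[0,0,0.25],"dr":[0,0,0],"gripper":0.8},{"linear":[0,0,0.5],"dr":[0,0,0],"gripper":0.8},{"linear":[0,0,0.7],"dr":[0,0,0],"gripper":0.8},{"linear":[0,0,0.8],"dr":[0,0,0],"gripper":0.8},{"linear":[0,0,0.8],"dr":[0,0,0],"gripper":0.8}]';python3 -m handwheel '[{"linear":[0,0,0],"dr":[0,0,0],"gripper":0.8}]'; python3 -m handwheel '[{"linear":[0,0,0],"dr":[0,0,0],"gripper":0.8}]'
```

```text
time: 17.25
position: [0.5032, 0.1635, 0.0969]
ee_rot: [-0.0, 0.997, 0.074, 0.0]
force: [0.6, 0.3, -0.5]
gripper_width: 0.024
time: 17.38
position: [0.5032, 0.1635, 0.097]
ee_rot: [-0.0, 0.997, 0.074, 0.0]
force: [1.5, 0.4, 0.9]
gripper_width: 0.0244
time: 17.5
position: [0.5032, 0.1635, 0.097]
ee_rot: [-0.0, 0.997, 0.074, 0.0]
force: [0.8, -0.1, -1.3]
gripper_width: 0.0241
```

```bash
python3 -m handwheel '[{"linear":[0,0,0.05],"dr":[0,0,0],"gripper":0.8},{"linear":[0,0,0.05],"dr":[0,0,0],"gripper":0.35},{"linear":[0,0,0.05],"dr":[0,0,0],"gripper":0.35},{"linear":[0,0,0.05],"dr":[0,0,0],"gripper":0.35},{"linear":[0,0,-2],"dr":[0,0,0],"gripper":0.35},{"linear":[0,0,-7],"dr":[0,0,0],"gripper":0.35},{"linear":[1,12,-8],"dr":[0,0,0],"gripper":0.35},{"linear":[2,18,-8],"dr":[0,0,0],"gripper":0.35},{"linear":[4,24,-8],"dr":[0,0,0],"gripper":0.35},{"linear":[6,30,-8],"dr":[0,0,0],"gripper":0.35}]';python3 -m handwheel '[{"linear":[0,0,0],"dr":[0,0,0],"gripper":0.35},{"linear":[0,0,0],"dr":[0,0,0],"gripper":0.35}]';python3 go.py .615 -.249 .09 8.5;python3 - <<'E'
from h import *
for n in("side","top"): cv2.imwrite(f"pics/{n}8.png",cams.grab_frame(n))
b=cv2.imread("pics/side8.png");f=8;x0,y0=168,125
m=cv2.resize(b[y0:y0+72,x0:x0+75],None,fx=f,fy=f,interpolation=cv2.INTER_CUBIC)
cv2.imwrite("pics/g8.png",m)
for n in("top","side"):print(n,[(round(d["p"],2),np.round(d["xyz"],3).tolist()) for d in models.look_for(n,"gate")],[(round(d["p"],2),np.round(d["xyz"],3).tolist()) for d in models.look_for(n,"pointer")])
E
```

```text
time: 18.75
position: [0.5835, -0.0742, 0.1767]
ee_rot: [0.0, 0.997, 0.074, 0.0]
force: [0.5, 0.3, -0.2]
gripper_width: 0.0558
time: 19.0
position: [0.5826, -0.0721, 0.1758]
ee_rot: [-0.0, 0.997, 0.074, -0.001]
force: [-0.9, 0.9, -0.3]
gripper_width: 0.0555
t 19.0 pos [ 0.5826 -0.0721  0.1758] F [-0.94  0.85 -0.27] w 0.0555
yaw 8.45 tilt 0.08
linear [ 0.62 17.98  8.56] dr [-0.05  0.06 -0.05]
top [(0.48, [0.492, 0.251, 0.078])] [(0.55, [0.506, 0.113, 0.086])]
side [] [(0.75, [0.495, 0.098, 0.08])]
```

View pics/g8.png

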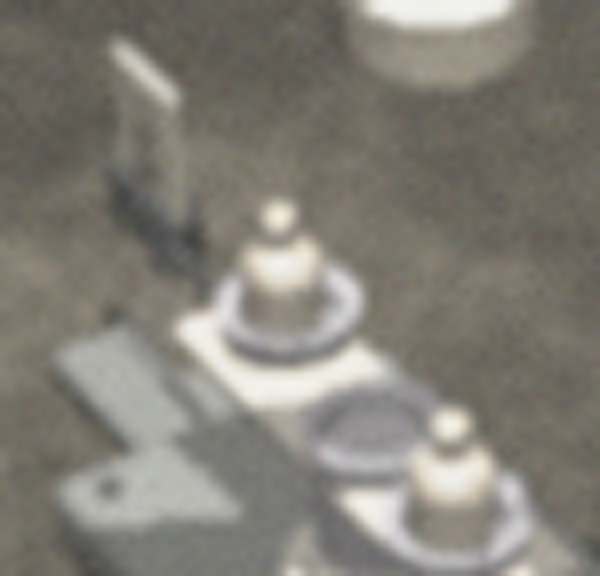

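```bash
cat > rect.py <<'E'
from h import *
def rect(n,img,C=(.507,.1003),yaw=8.5,d=.152,s=4):
    c,S=np.cos(np.radians(yaw)),np.sin(np.radians(yaw));ex=np.array([c,S]);ey=np.array([-S,c])
    u=np.arange(-.035,.035,.001/s);z=np.arange(.136,.036,-.001/s)
    U,Z=np.meshgrid(u,z);X=C[0]+ey[0]*d+ex[0]*U;Y=C[1]+ey[1]*d+ex[1]*U
    p=proj(n,np.c_[X.ravel(),Y.ravel(),Z.ravel()]).astype(np.float32)
    m=cv2.remap(img,p[:,0].reshape(U.shape),p[:,1].reshape(U.shape),cv2.INTER_CUBIC)
    return m
def avg(n,k): return np.mean([cams.grab_frame(n).astype(np.float32) for _ in range(k)],0)
E
python3 - <<'E'
from rect import *
S=avg("side",5);T=avg("top",5);np.savez("avg8.npz",S=S,T=T)
L=[rect("side",cv2.imread("pics/side0.png").astype(np.float32)),rect("side",S),rect("top",T)]
out=[]
for m in L:
    m=np.clip((m-m.min())/(np.percentile(m,99.5)-m.min())*255,0,255).astype(np.uint8)
    m=m[:,:260].copy()
    for k in range(10): cv2.line(m,(0,(136-130+k*10)*4),(10,(136-130+k*10)*4),(0,0,255),1)
    out.append(m)
cv2.imwrite("pics/g9.png",np.hstack(out))
E
```

```text
(no output)
```

View pics/g9.png

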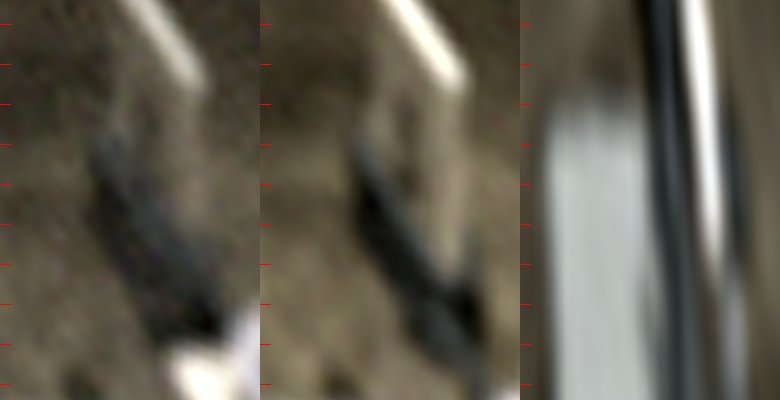

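The plate's width actually lies along y, facing −x. I'll rectify on that plane and print it as numbers.

```bash
cat > r2.py <<'E'
from h import *
ex=np.array([.989,.148]);ey=np.array([-.148,.989]);C=np.array([.506,.1003])
def r2(n,img,off=-.004,ds=np.arange(.120,.186,.004),zs=np.arange(.135,.045,-.003)):
    D,Z=np.meshgrid(ds,zs);P=C+off*ex+D[...,None]*ey
    p=proj(n,np.concatenate([P,Z[...,None]],-1).reshape(-1,3)).astype(np.float32)
    return cv2.remap(img,p[:,0].reshape(D.shape),p[:,1].reshape(D.shape),cv2.INTER_LINEAR),ds,zs
E
python3 - <<'E'
from r2 import *
a=np.load("avg8.npz")
for t,im in(("side0",cv2.imread("pics/side0.png").astype(np.float32)),("side8",a["S"])):
    m,ds,zs=r2("side",im.mean(2) if im.ndim==3 else im)
    print(t,"d mm",(ds*1000).astype(int))
    for z,r in zip(zs,m):print("%5.1f"%(z*1000)," ".join("%3d"%v for v in r))
E
```

```text
side0 d mm [120 124 128 132 136 140 144 148 152 156 160 164 168 172 176 180 184]
135.0 125 126 129 125 123 127 128 125 125 120 109  97  92  89  88  87  87
132.0 126 120 118 119 119 118 118 113 109 109 103  99  95  92  90  90  87
129.0 124 120 114 112 113 117 116 113 109 104 101  99  97  95  93  90  90
126.0 124 118 112 108 109 111 116 112 112 106 101  98  96  96  94  95  90
123.0 124 120 112 104 104 108 112 112 106 107 101  96  96  94  95  92  95
120.0 123 119 113 101 100 102 109 111 107 101  99  97  92  95  92  94  91
117.0 120 120 113 104  97  99 106 110 109 100  94  95  96  95  91  90  94
114.0 121 113 112 106 100 101 105 109 108 100  93  89  94  94  93  85  91
111.0 122 114 109 106 101 101 107 110 112  99  93  89  88  93  93  91  90
108.0 120 115 106 104 102  99 106 113 116 102  92  88  87  90  94  94  92
105.0 113 113 108 101 100 100 103 112 118 110  96  87  84  85  91  93  92
102.0 103 105 108 102  97  98 100 107 111 113 103  93  88  83  85  90  92
 99.0  97  98 100 103  96  93  98 102 103 107 104  99  95  89  86  87  89
 96.0  92  94  95  98  97  93  92 100 101 102 108  99  96
[... 2949 characters left out ...]
81  78  78  79  88  99 109 112 111
 69.0 109  96  91  86  87  95  95  91  89  86  83  83  88  95 105 111 114
 66.0 120 113 102  95  91  97 103 103 101  97  92  89  91  95  99 105 111
 63.0 126 121 115 108 101 100 107 112 110 108 104  97  96  98  99 101 105
 60.0 131 124 122 117 112 107 108 114 115 115 113 105 101 101 102 102 103
 57.0 145 127 123 122 120 116 113 114 115 116 115 112 106 105 104 105 104
 54.0 172 137 124 124 122 121 119 116 115 115 115 115 112 108 105 105 106
 51.0 200 157 129 124 124 123 123 119 115 113 114 115 114 111 108 106 107
 48.0 208 177 140 126 123 124 124 122 117 112 113 115 115 113 111 108 108
 45.0 192 183 153 131 124 123 125 124 119 112 112 114 117 115 113 112 112
```

Run:
```python
from r2 import *
a=np.load("avg8.npz")["S"].mean(2);b=cv2.imread("pics/side0.png").astype(np.float32).mean(2)
zs=np.arange(.150,.060,-.002)
for nm,lo,hi in(("148-160",.148,.161),("138-150",.138,.151)):
    ds=np.arange(lo,hi,.002)
    A=r2("side",a,ds=ds,zs=zs)[0].mean(1);B=r2("side",b,ds=ds,zs=zs)[0].mean(1)
    print(nm);print(" ".join("%d:%d/%d/%+d"%(z*1000+.5,p,q,q-p) for z,p,q in zip(zs,B,A)))
m=cv2.resize(a[128:168,172:205].astype(np.float32),None,fx=9,fy=9,interpolation=cv2.INTER_CUBIC);n=cv2.resize(b[128:168,172:205],None,fx=9,fy=9,interpolation=cv2.INTER_CUBIC)
m=np.clip((np.hstack([n,m])-60)*2.2,0,255).astype(np.uint8);m=cv2.cvtColor(m,cv2.COLOR_GRAY2BGR)
for k,off in((0,0),(297,0)):
  for z,col in((.0784,(0,0,255)),(.0686,(0,255,0)),(.128,(255,0,0))):
    P=[[*(C-.004*ex+d*ey),z] for d in(.135,.175)]
    q=((proj("side",P)-[171.5,127.5])*9).round().astype(int)+[k,0]
    cv2.line(m,tuple(map(int,q[0])),tuple(map(int,q[1])),col,1)
cv2.imwrite("pics/g10.png",m)
```

```text
148-160
150:91/94/+2 148:99/102/+2 146:111/114/+2 144:123/126/+3 142:132/136/+4 140:136/140/+4 138:133/136/+3 136:125/128/+2 134:115/119/+3 132:109/113/+4 130:106/110/+3 128:107/110/+2 126:108/110/+1 124:107/109/+2 122:106/109/+2 120:104/107/+3 118:104/107/+2 116:103/105/+2 114:103/105/+1 112:103/105/+2 110:104/107/+2 108:106/109/+3 106:109/112/+3 104:110/114/+3 102:109/115/+5 100:106/113/+7 98:104/111/+7 96:102/109/+6 94:100/106/+5 92:97/101/+4 90:93/96/+3 88:88/90/+2 86:83/85/+2 84:79/79/+0 82:78/76/-2 80:78/75/-3 78:79/75/-3 76:79/76/-3 74:79/77/-2 72:81/80/-1 70:84/84/+0 68:89/91/+1 66:95/98/+3 64:101/106/+4 62:107/111/+4
138-150
150:124/125/+1 148:145/148/+3 146:162/168/+5 144:172/179/+6 142:172/178/+6 140:163/168/+5 138:148/153/+4 136:133/138/+4 134:122/126/+4 132:116/120/+3 130:115/117/+1 128:114/117/+2 126:112/116/+3 124:111/115/+4 122:109/113/+4 120:107/111/+4 118:106/110/+3 116:105/108/+3 114:105/108/+2 112:106/109/+3 110:106/110/+4 108:106/112/+5 106:106/111/+5 104:104/109/+4 102:101/105/+3 100:99/102/+3 98:97/101/+3 96:95/100/+4 94:94/99/+4 92:94/97/+3 90:92/95/+2 88:89/90/+1 86:86/86/+0 84:84/82/-2 82:83/79/-3 80:83/78/-5 78:83/77/-5 76:83/78/-4 74:84/81/-3 72:87/85/-2 70:90/90/+0 68:93/96/+2 66:97/100/+3 64:101/104/+3 62:105/107/+2
```

View pics/g10.png

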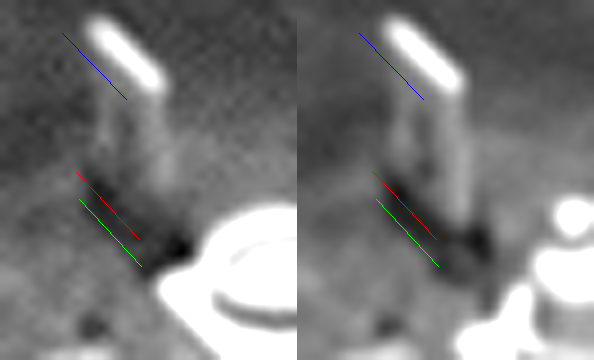

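Run:
```python
from r2 import *
z=np.load("avg8.npz");S=z["S"].mean(2);T=z["T"].mean(2)
def loc(p): 
    v=p[:2]-C;return "off %.1f d %.1f"%(v@ex*1000,v@ey*1000)
for uv in((97,27),(125,50),(155,83)):
    print("side top edge",loc(ray("side",(uv[0]/9+171.5,uv[1]/9+127.5),.128)))
# dark bits in the side view: gate centre for a range of plane offsets
for nm,uv in(("gate far top",(95,185)),("gate near",(180,250)),("gate mid",(137,215))):
    K,r,t=cal("side");R=cv2.Rodrigues(r)[0];Cc=(-R.T@t).ravel();d=R.T@np.linalg.inv(K)@[uv[0]/9+171.5,uv[1]/9+127.5,1]
    for off in(-.01,-.004,.002,.008):
        s=(off-(Cc[:2]-C)@ex)/(d[:2]@ex);p=Cc+s*d;print(nm,off,loc(p),"z %.1f"%(p[2]*1000))
# top camera patch
x,y=proj("top",[*(C+.155*ey),.1])[0];print(x,y);x,y=int(x),int(y)
for r in range(y-9,y+10):print(r," ".join("%3d"%v for v in T[r,x-16:x+18]))
print("cols",x-16)
for zz in(.128,.098,.0784,.0686):
    print(zz,[proj("top",[*(C+o*ex+dd*ey),zz])[0].round(1).tolist() for o,dd in((-.004,.135),(-.004,.175),(.008,.135),(.008,.175))])
```

```text
side top edge off 6.1 d 172.5
side top edge off 7.4 d 157.4
side top edge off 6.7 d 137.7
gate far top -0.01 off -10.0 d 148.8 z 91.9
gate far top -0.004 off -4.0 d 162.1 z 81.5
gate far top 0.002 off 2.0 d 175.5 z 71.2
gate far top 0.008 off 8.0 d 188.8 z 60.8
gate near -0.01 off -10.0 d 95.1 z 101.6
gate near -0.004 off -4.0 d 107.7 z 91.4
gate near 0.002 off 2.0 d 120.3 z 81.2
gate near 0.008 off 8.0 d 132.9 z 71.0
gate mid -0.01 off -10.0 d 121.7 z 97.6
gate mid -0.004 off -4.0 d 134.7 z 87.3
gate mid 0.002 off 2.0 d 147.6 z 77.1
gate mid 0.008 off 8.0 d 160.6 z 66.8
149.1015893267961 216.65513745850214
207 126 129 130 126 127 124 127 128 124 123 123 123 120 123 124 126 125 123 123 125 125 127 121 115 114 124 127 126 125 123 119 123 132 141
208 121 123 126 131 129 129 127 127 121 122 127 126 126 126 125 121 113 116 114 109 117 134 133 119 116 126 138 146 160 169 170 174 179 185
209 115 118 123 130 130 127 122 120 118 118 123 126 126 127 126 119 109 112 114 110 122 154 160 147 131 133 140 145 168 188 197 198 201 201
210 112 115 122 123 123 121 118 114 111 110 113 121 134 143 154 1
[... 1769 characters left out ...]
9 126 125 126 127 128 128 125 124 127 131 134 131 120 117 148 187 197 197 195 196 198 197 199 201 201 199 199 199 201 202 204
224 126 125 121 118 120 126 130 132 133 131 130 129 134 136 133 126 122 141 178 196 199 197 199 198 197 200 201 201 202 203 202 202 202 202
225 127 126 119 118 121 126 130 131 137 140 132 129 130 129 129 127 125 135 172 199 200 200 199 198 198 197 200 200 201 194 192 188 186 183
cols 133
0.128 [[154.3, 217.0], [137.4, 219.1], [153.8, 211.9], [136.9, 214.0]]
0.098 [[157.7, 217.3], [141.3, 219.3], [157.2, 212.4], [140.8, 214.4]]
0.0784 [[159.7, 217.5], [143.7, 219.5], [159.3, 212.7], [143.3, 214.7]]
0.0686 [[160.8, 217.6], [144.9, 219.6], [160.3, 212.9], [144.5, 214.8]]
```

Run:
```python
from r2 import *
a=np.load("avg8.npz")["S"].mean(2);b=cv2.imread("pics/side0.png").astype(np.float32).mean(2)
for c in("side3","side4"): pass
zs=np.arange(.116,.044,-.003);ds=np.arange(.124,.182,.004)
for off in(0.,.004):
    A=r2("side",a,off=off,ds=ds,zs=zs)[0];B=r2("side",b,off=off,ds=ds,zs=zs)[0]
    print("off",off,"d",(ds*1000).round().astype(int))
    for z,p,q in zip(zs,B,A):print("%5.1f"%(z*1000)," ".join("%3d"%v for v in p)," | "," ".join("%+3d"%(v-3) for v in q-p))
T=np.load("avg8.npz")["T"].mean(2);t0=cv2.imread("pics/top0.png").astype(np.float32).mean(2)
print("top diff");
for r in range(208,222):print(r," ".join("%3d"%v for v in t0[r,133:165])," | "," ".join("%+3d"%v for v in (T-t0)[r,140:165]))
```

```text
off 0.0 d [124 128 132 136 140 144 148 152 156 160 164 168 172 176 180]
116.0 125 125 121 114 104 103 105 110 112 108 106 103  97  95  94  |   +1  -1  +0  +0  +0  +0  +1  +3  +0  +1  -1  -2  +0  +1  +0
113.0 126 123 120 114 103  99 100 108 111 109 102  98  98  93  95  |   +1  +0  -1  +0  +2  +0  +1  +2  +1  -1  +0  +0  +0  +2  +0
110.0 128 120 119 114 106  97  99 105 109 111 101  94  93  96  94  |   +0  +2  -1  +0  +0  +3  +0  +1  +0  -2  -1  +0  +0  -1  +0
107.0 128 123 114 112 107 101 100 104 109 110 101  95  87  92  94  |   +1  +0  +3  +0  +0  -1  +0  +0  +0  -1  -1  -1  +2  -1  -1
104.0 124 123 115 109 107 102 100 105 110 112 102  94  91  87  92  |   +5  +2  +0  +0  -3  +0  +1  +0  +1  +0  +0  -1  -3  +2  -1
101.0 116 120 116 108 103 103  99 104 112 116 106  94  88  88  88  |  +14  +6  +1  +0  -3  -5  +3  +2  +2  +0  +0  +0  -1  -2  +0
 98.0 107 112 112 109 102  99 100 101 111 118 113  99  89  84  85  |  +23 +14  +7  +1  -1  -6  +0  +5  +2  +0  +0  +0  +0  +1  +0
 95.0 100 102 105 107 104  97  97  99 105 108 115 105  97  89  84  |  +27 +24 +14  +7  +1  -4  -5  +1  +3  +6  +0  +1 
[... 8171 characters left out ...]
 116 113 115 115 126 131 134 137 137 123 115 109 102  97 107 103 131 161 176 181 175 165 170 179 181 182 183 183 184 186 183  |  +15 +11  +8 +13 +10 +10  +8 +12  +5 +18 +26 +34 +24 +16 +16 +17 +16 +15 +15 +15 +16 +16 +17 +15 +15
220 116 114 126 120 122 125 128 130 124 131 129 130 120 111 105 103 106 137 177 183 182 179 183 181 184 183 182 183 188 184 183 184  |  +11 +18  +9  +7  +5 +10 +11 +10  +7  +6 +15 +18 +18 +17 +17 +12 +16 +14 +16 +17 +18 +11 +15 +14 +16
221 125 125 129 126 123 124 124 124 118 118 120 115 117 118 109  98 105 138 170 180 180 184 183 180 180 187 187 185 185 183 184 181  |   +8 +12 +11 +11 +16 +12  +7  +7 +14  +5  +8 +18 +19 +17 +14 +15 +15 +18 +13 +13 +14 +15 +14 +14 +16
```

Run:
```python
from r2 import *
S=np.load("avg8.npz")["S"].mean(2)
zs=np.arange(.132,.044,-.003);ds=np.arange(.126,.19,.004)
A=r2("side",S,off=.0055,ds=ds,zs=zs)[0]
print("d",(ds*1000).round().astype(int))
for z,q in zip(zs,A):print("%5.1f"%(z*1000)," ".join("%3d"%v for v in q))
print("raw side8 rows 131.., cols 178..202")
for r in range(131,166):print(r," ".join("%3d"%v for v in S[r,178:203]))
```

```text
d [126 130 134 138 142 146 150 154 158 162 166 170 174 178 182 186]
132.0 120 152 177 185 183 184 185 182 181 175 158 132 105  93  91  92
129.0 113 132 168 181 187 191 192 190 191 192 178 158 133 103  93  91
126.0 112 122 144 159 169 174 177 176 179 180 175 165 149 119 100  92
123.0 113 120 131 139 145 147 150 153 154 155 155 151 144 128 109  96
120.0 117 121 129 130 131 127 129 132 132 131 134 132 125 122 110  98
117.0 123 124 126 129 126 121 120 121 120 121 121 119 115 111 106  98
114.0 127 128 129 128 126 120 117 116 118 117 117 115 111 107 103 100
111.0 128 132 129 129 126 119 114 113 115 118 116 115 111 106 102 101
108.0 127 133 131 128 125 119 111 107 110 115 117 114 110 106 101 100
105.0 126 133 133 128 124 119 112 103 105 111 116 113 108 104 101  99
102.0 124 131 133 128 122 118 113 104 102 106 113 114 107 101  99  98
 99.0 120 130 134 129 123 117 113 105 102 105 110 112 108 100  95  95
 96.0 116 127 133 131 122 115 110 106 104 105 113 114 109  99  94  91
 93.0 113 124 134 131 123 115 106 103 105 106 114 117 115 102  93  89
 90.0 108 121 135 131 125 116 106  98 101 107 113 11
[... 4043 characters left out ...]
 112 117 114 108 103  96  96  99 101 100 110 126 149 159 157 172 199 218 227
160 116 118 123 121 118 112 110 119 121 120 116 114 112 111 102  99 117 151 186 187 153 149 170 193 206
161 117 117 121 120 117 111 113 121 124 122 121 122 124 120 106 101 130 175 208 197 148 127 143 161 173
162 120 124 118 112 113 113 117 123 125 124 125 122 127 126 113 113 148 196 214 190 139 116 124 137 145
163 129 129 116 102  99 106 120 128 127 122 124 125 134 143 140 149 180 212 215 185 134 115 124 133 137
164 127 127 112  93  94 103 116 126 126 123 124 132 155 180 195 204 216 222 218 188 145 121 126 131 137
165 125 123 115 107 113 121 120 121 122 123 126 148 188 220 231 232 227 218 207 194 168 140 136 138 140
```

Pinning down the gate: it sits against the plate face, 4–5 mm behind the pointer plane as seen from the side. That parallax puts its window centre at about 69–71 mm, so the gate needs three weights (68.6 mm) rather than two (78.4 mm). Fetch the third.

```bash
python3 -m handwheel '[{"linear":[0.2,6,0],"dr":[0,0,0],"gripper":0.4},{"linear":[0.4,12,2],"dr":[0,0,0],"gripper":0.4},{"linear":[0.62,18,4],"dr":[0,0,0],"gripper":0.4},{"linear":[0.62,18,8],"dr":[0,0,0],"gripper":0.4},{"linear":[0.62,18,10],"dr":[0,0,0],"gripper":0.4},{"linear":[0.62,18,10],"dr":[0,0,0],"gripper":0.4},{"linear":[0.62,18,10],"dr":[0,0,0],"gripper":0.4}]'; python3 go.py .615 -.249 .007 8.5
```

```text
time: 20.68
position: [0.6168, -0.249, 0.078]
ee_rot: [0.001, 0.997, 0.075, 0.001]
force: [0.7, 0.2, -0.1]
gripper_width: 0.0513
t 20.68 pos [ 0.6168 -0.249   0.078 ] F [ 0.72  0.2  -0.12] w 0.0513
yaw 8.58 tilt 0.13
linear [-0.2  -0.03  7.1 ] dr [ 0.07 -0.1   0.07]
```

```bash
python3 -m handwheel '[{"linear":[-0.1,0,4],"dr":[0,0,0],"gripper":0.4},{"linear":[-0.1,0,6.2],"dr":[0,0,0],"gripper":0.4},{"linear":[-0.1,0,6.8],"dr":[0,0,0],"gripper":0.4},{"linear":[-0.1,0,6.8],"dr":[0,0,0],"gripper":0.4},{"linear":[-0.1,0,6.8],"dr":[0,0,0],"gripper":0.4}]'; python3 -m handwheel '[{"linear":[0,0,0],"dr":[0,0,0],"gripper":0.8},{"linear":[0,0,0],"dr":[0,0,0],"gripper":0.8},{"linear":[0,0,0],"dr":[0,0,0],"gripper":0.8},{"linear":[0,0,0],"dr":[0,0,0],"gripper":0.8},{"linear":[0,0,0],"dr":[0,0,0],"gripper":0.8},{"linear":[0,0,-1],"dr":[0,0,0],"gripper":0.8},{"linear":[0,0,-5],"dr":[0,0,0],"gripper":0.8},{"linear":[0,0,-11],"dr":[0,0,0],"gripper":0.8},{"linear":[0,0,-15],"dr":[0,0,0],"gripper":0.8},{"linear":[0,0,-15],"dr":[0,0,0],"gripper":0.8}]'; python3 go.py .506 .097 .13 8.5
```

```text
time: 21.3
position: [0.6159, -0.2501, 0.0099]
ee_rot: [0.001, 0.997, 0.074, 0.001]
force: [0.5, 0.4, 0.1]
gripper_width: 0.0515
time: 22.55
position: [0.6172, -0.2508, 0.1633]
ee_rot: [0.002, 0.997, 0.074, 0.004]
force: [0.3, -0.4, -3.0]
gripper_width: 0.024
t 22.55 pos [ 0.6172 -0.2508  0.1633] F [ 0.33 -0.44 -3.02] w 0.024
yaw 8.51 tilt 0.49
linear [ -5.88 -36.06   3.11] dr [ 0.29 -0.39  0.01]
```

```bash
python3 -m handwheel '[{"linear":[-0.9,-5.4,-0.5],"dr":[0,0,0],"gripper":0.8},{"linear":[-1.8,-10.8,-0.5],"dr":[0,0,0],"gripper":0.8},{"linear":[-2.7,-16.2,-0.5],"dr":[0,0,0],"gripper":0.8},{"linear":[-3.6,-21.6,-0.5],"dr":[0,0,0],"gripper":0.8},{"linear":[-4.5,-27,-0.5],"dr":[0,0,0],"gripper":0.8},{"linear":[-5.3,-32.4,-0.5],"dr":[0,0,0],"gripper":0.8},{"linear":[-5.75,-36,-0.5],"dr":[0,0,0],"gripper":0.8},{"linear":[-5.75,-36,0.5],"dr":[0,0,0],"gripper":0.8},{"linear":[-5.75,-36,0.5],"dr":[0,0,0],"gripper":0.8},{"linear":[-5.75,-36,0.5],"dr":[0,0,0],"gripper":0.8}]'; python3 go.py .506 .097 .106 8.5
```

```text
time: 23.8
position: [0.5044, 0.097, 0.1524]
ee_rot: [0.0, 0.997, 0.073, -0.001]
force: [0.3, -0.2, -3.3]
gripper_width: 0.0244
t 23.8 pos [0.5044 0.097  0.1524] F [ 0.3  -0.17 -3.3 ] w 0.0244
yaw 8.43 tilt 0.09
linear [0.16 0.03 4.64] dr [ 0.    0.09 -0.07]
```

```bash
python3 -m handwheel '[{"linear":[0.12,0,2],"dr":[0,0,0],"gripper":0.8},{"linear":[0.12,0,3.5],"dr":[0,0,0],"gripper":0.8},{"linear":[0.12,0,4.5],"dr":[0,0,0],"gripper":0.8},{"linear":[0.12,0,4.5],"dr":[0,0,0],"gripper":0.8},{"linear":[0.12,0,4.5],"dr":[0,0,0],"gripper":0.8}]'; python3 -m handwheel '[{"linear":[0,0,0.2],"dr":[0,0,0],"gripper":0.8},{"linear":[0,0,0.4],"dr":[0,0,0],"gripper":0.8},{"linear":[0,0,0.6],"dr":[0,0,0],"gripper":0.8},{"linear":[0,0,0.6],"dr":[0,0,0],"gripper":0.8}]';python3 -m handwheel '[{"linear":[0,0,0.2],"dr":[0,0,0],"gripper":0.8},{"linear":[0,0,0.4],"dr":[0,0,0],"gripper":0.8},{"linear":[0,0,0.4],"dr":[0,0,0],"gripper":0.8}]';python3 -m handwheel '[{"linear":[0,0,0],"dr":[0,0,0],"gripper":0.8}]'; python3 go.py .506 .097 .1 8.5
```

```text
time: 24.42
position: [0.5063, 0.0982, 0.1088]
ee_rot: [0.0, 0.997, 0.074, 0.0]
force: [1.0, -0.0, -2.5]
gripper_width: 0.0242
time: 24.92
position: [0.5057, 0.0982, 0.1021]
ee_rot: [0.0, 0.997, 0.074, -0.0]
force: [0.3, 0.5, -4.0]
gripper_width: 0.0244
time: 25.3
position: [0.5059, 0.0982, 0.0982]
ee_rot: [0.0, 0.997, 0.074, 0.0]
force: [-0.2, -0.2, -2.5]
gripper_width: 0.0241
time: 25.42
position: [0.5059, 0.0982, 0.0983]
ee_rot: [0.0, 0.997, 0.074, 0.0]
force: [-0.2, -0.9, -1.7]
gripper_width: 0.0243
t 25.43 pos [0.5059 0.0982 0.0983] F [-0.2  -0.89 -1.7 ] w 0.0243
yaw 8.5 tilt 0.01
linear [-0.01  0.12 -0.17] dr [ 0.   -0.01  0.  ]
```

```bash
python3 -m handwheel '[{"linear":[0,0.1,0.15],"dr":[0,0,0],"gripper":0.8},{"linear":[0,0.1,0.3],"dr":[0,0,0],"gripper":0.8},{"linear":[0,0.1,0.3],"dr":[0,0,0],"gripper":0.8}]';for i in 1 2 3 4; do python3 -m handwheel '[{"linear":[0,0,0],"dr":[0,0,0],"gripper":0.8}]'|grep -E "force|posi"; done
```

```text
time: 25.8
position: [0.5062, 0.0972, 0.0953]
ee_rot: [0.0, 0.997, 0.074, 0.0]
force: [-0.2, -0.3, -1.2]
gripper_width: 0.0241
position: [0.5062, 0.0972, 0.0954]
force: [0.0, -0.9, -0.7]
position: [0.5062, 0.0972, 0.0954]
force: [0.8, -0.1, -0.8]
position: [0.5061, 0.0972, 0.0954]
force: [0.7, -0.4, -0.7]
position: [0.5061, 0.0972, 0.0954]
force: [0.6, -0.5, -0.6]
```

On the rim, not in the well. Lift 12 mm and re-fit the middle well from the averaged top picture.

```bash
python3 -m handwheel '[{"linear":[0,0,-0.6],"dr":[0,0,0],"gripper":0.8},{"linear":[0,0,-1.2],"dr":[0,0,0],"gripper":0.8},{"linear":[0,0,-1.2],"dr":[0,0,0],"gripper":0.8}]'
python3 - <<'E'
from h import *
z=np.load("avg8.npz");T=z["T"];S=z["S"]
t0=cv2.imread("pics/top0.png")
for c in((.508,.0959),):
    print("top0",np.round(ringfit("top",t0,c),4),"T8",np.round(ringfit("top",T,c,z=.0919),4))
# outer cup/ well: score maps with several ring radii
for r in(.0155,.0165,.0175):
    g=T.mean(2)
    f=lambda x,y:.5*(samp(g,proj("top",circ(x,y,.0919,r-.005))).mean()+samp(g,proj("top",circ(x,y,.0919,r+.004))).mean())-samp(g,proj("top",circ(x,y,.0919,r))).mean()
    print(r,np.round(grid(f,(.508,.0959),.006,.001),4))
# weights seated in R and L as seen from top / side: wfit
for k,c,c0 in(("R",(.512,.0465),0),("L",(.503,.1635),0)):
    for n,im in(("top",T),("side",S)):print(k,n,np.round(wfit(n,im,c,z0=.0859,w=.008),4))
# side rows of middle cup
p=proj("side",[.506,.0965,.0939])[0];print(p);x,y=p.round().astype(int)
for r in range(y-8,y+9):print(r," ".join("%3d"%v for v in S.mean(2)[r,x-14:x+15]),"| cols",x-14)
E
```

```text
time: 26.68
position: [0.5064, 0.0973, 0.108]
ee_rot: [0.0, 0.997, 0.074, 0.001]
force: [0.1, 1.1, -3.0]
gripper_width: 0.0246
top0 [31.1464  0.508   0.0959] T8 [27.9632  0.508   0.0959]
0.0155 [25.92    0.508   0.0959]
0.0165 [27.9632  0.508   0.0959]
0.0175 [22.2278  0.508   0.0959]
R top [37.7427  0.5215  0.0465]
R side [39.2934  0.511   0.0435]
L top [34.9997  0.5075  0.1725]
L side [37.3936  0.502   0.1615]
[214.45715612 176.92258061]
169 117 121 125 126 126 126 131 137 142 163 196 221 231 223 194 168 145 127 117 110 110 107 107 107 104 104 103 102 104 | cols 200
170 147 143 141 138 139 150 163 181 197 217 230 236 236 233 224 202 172 144 125 114 109 108 104 108 108 103 104 100 101 | cols 200
171 208 205 202 201 203 207 217 226 231 233 235 235 230 227 224 209 184 157 136 119 111 107 108 107 105 104 100 101 103 | cols 200
172 235 235 236 235 235 234 235 236 233 229 226 219 209 198 196 190 176 159 147 134 124 115 108 104 106 104 102 103 104 | cols 200
173 237 237 237 237 238 237 235 231 220 203 188 176 166 160 162 161 159 154 152 147 140 129 115 107 104 103 105 103 105 | cols 200
1
[... 870 characters left out ...]
79 176 158 153 154 146 146 151 135 | cols 200
181 119 118 119 122 133 145 157 178 189 187 180 167 161 159 157 157 161 166 177 188 201 196 164 139 135 143 168 188 173 | cols 200
182 120 117 118 118 122 128 138 155 174 188 190 184 182 181 180 183 182 184 187 199 213 214 198 183 178 189 208 219 205 | cols 200
183 119 121 118 119 119 120 121 123 133 154 166 171 179 182 181 177 177 175 173 188 212 223 225 225 223 228 228 229 217 | cols 200
184 121 117 120 119 118 119 114 112 111 122 129 132 138 145 142 138 141 147 155 172 199 222 231 235 236 236 231 223 211 | cols 200
185 118 118 119 119 119 120 114 111 110 119 127 136 138 141 140 139 143 157 165 164 182 209 224 231 233 231 222 206 189 | cols 200
```

Weight 3 was gripped about 1.7 mm off along y (weight −.249, tool −.2505), so shift the tool −2 mm in y and try again.

```bash
python3 -m handwheel '[{"linear":[0,0.2,0.2],"dr":[0,0,0],"gripper":0.8},{"linear":[0,0.2,0.4],"dr":[0,0,0],"gripper":0.8},{"linear":[0,0.2,0.6],"dr":[0,0,0],"gripper":0.8},{"linear":[0,0.2,0.8],"dr":[0,0,0],"gripper":0.8},{"linear":[0,0.2,1.0],"dr":[0,0,0],"gripper":0.8},{"linear":[0,0.2,1.1],"dr":[0,0,0],"gripper":0.8}]';for i in 1 2 3 4; do python3 -m handwheel '[{"linear":[0,0,0],"dr":[0,0,0],"gripper":0.8}]'|grep -E "force|posi"; done
```

```text
time: 27.42
position: [0.5063, 0.0952, 0.0961]
ee_rot: [0.0, 0.997, 0.074, -0.0]
force: [0.4, -0.4, -3.0]
gripper_width: 0.0239
position: [0.5063, 0.0952, 0.0962]
force: [-0.8, -0.5, -2.6]
position: [0.5063, 0.0952, 0.0963]
force: [-0.3, -0.3, -3.3]
position: [0.5063, 0.0952, 0.0964]
force: [-0.8, -0.9, -3.1]
position: [0.5063, 0.0952, 0.0963]
force: [-0.9, -0.7, -3.0]
```

It is free at this height, so it's in the well. Press down to floor contact.

```bash
python3 -m handwheel '[{"linear":[0,0,0.25],"dr":[0,0,0],"gripper":0.8},{"linear":[0,0,0.5],"dr":[0,0,0],"gripper":0.8},{"linear":[0,0,0.7],"dr":[0,0,0],"gripper":0.8},{"linear":[0,0,0.9],"dr":[0,0,0],"gripper":0.8},{"linear":[0,0,0.9],"dr":[0,0,0],"gripper":0.8}]';for i in 1 2 3 4; do python3 -m handwheel '[{"linear":[0,0,0],"dr":[0,0,0],"gripper":0.8}]'|grep -E "force|posi"; done
```

```text
time: 28.55
position: [0.5065, 0.0952, 0.0873]
ee_rot: [0.0, 0.997, 0.074, 0.0]
force: [-0.0, -0.9, 0.3]
gripper_width: 0.0245
position: [0.5065, 0.0952, 0.0874]
force: [1.3, -3.1, -0.6]
position: [0.5065, 0.0952, 0.0875]
force: [2.1, -2.0, -0.3]
position: [0.5065, 0.0952, 0.0874]
force: [0.6, -2.5, 0.7]
position: [0.5065, 0.0952, 0.0874]
force: [2.1, -1.5, 0.2]
```

```bash
python3 -m handwheel '[{"linear":[0.05,0.05,0],"dr":[0,0,0],"gripper":0.8},{"linear":[0.08,0.1,0],"dr":[0,0,0],"gripper":0.8},{"linear":[0.08,0.1,0],"dr":[0,0,0],"gripper":0.8}]';for i in 1 2 3 4; do python3 -m handwheel '[{"linear":[0,0,0],"dr":[0,0,0],"gripper":0.8}]'|grep -E "force|posi"; done
```

```text
time: 29.42
position: [0.5068, 0.0947, 0.0871]
ee_rot: [-0.0, 0.997, 0.074, -0.0]
force: [-0.5, 0.6, -0.4]
gripper_width: 0.024
position: [0.5069, 0.0946, 0.0871]
force: [-0.8, 1.6, -0.1]
position: [0.507, 0.0945, 0.0872]
force: [-0.0, 1.2, 0.4]
position: [0.5071, 0.0944, 0.0872]
force: [-0.8, -0.1, -0.7]
position: [0.5072, 0.0943, 0.0873]
force: [-0.2, 0.7, -0.8]
```

```bash
python3 -m handwheel '[{"linear":[0,0,0],"dr":[0,0,0],"gripper":0.35},{"linear":[0,0,0],"dr":[0,0,0],"gripper":0.35},{"linear":[0,0,0],"dr":[0,0,0],"gripper":0.35},{"linear":[0,0,0],"dr":[0,0,0],"gripper":0.35},{"linear":[0,0,-2],"dr":[0,0,0],"gripper":0.35},{"linear":[0,0,-8],"dr":[0,0,0],"gripper":0.35},{"linear":[0,6,-10],"dr":[0,0,0],"gripper":0.35},{"linear":[0,12,-10],"dr":[0,0,0],"gripper":0.35},{"linear":[0,18,-10],"dr":[0,0,0],"gripper":0.35},{"linear":[0,24,-10],"dr":[0,0,0],"gripper":0.35}]';python3 -m handwheel '[{"linear":[0,6,0],"dr":[0,0,0],"gripper":0.35},{"linear":[0,6,0],"dr":[0,0,0],"gripper":0.35},{"linear":[0,6,0],"dr":[0,0,0],"gripper":0.35},{"linear":[0,6,0],"dr":[0,0,0],"gripper":0.35}]'
python3 - <<'E'
from h import *
S=np.mean([cams.grab_frame("side").astype(np.float32) for _ in range(5)],0);T=np.mean([cams.grab_frame("top").astype(np.float32) for _ in range(5)],0)
np.savez("avg9.npz",S=S,T=T)
for n,im in(("side",S),("top",T)):
  for k,c in(("R",(.511,.0435)),("M",(.505,.0945)),("L",(.502,.1615))):
    r=max((wfit(n,im,c,z0=z,w=.004),z) for z in(.0681,.0701,.0721,.0741,.0761,.0781,.0801,.0821,.0841))
    print(n,k,np.round(r[0],4),r[1], "at .0761:",np.round(wfit(n,im,c,z0=.0761,w=.005),4))
from r2 import *
g=S.mean(2);b=cv2.imread("pics/side0.png").astype(np.float32).mean(2);a=np.load("avg8.npz")["S"].mean(2)
zs=np.arange(.104,.05,-.003);ds=np.arange(.132,.176,.004)
for off in(-.003,.002):
    G=r2("side",g,off=off,ds=ds,zs=zs)[0];A=r2("side",a,off=off,ds=ds,zs=zs)[0]
    print(off,(ds*1000).round().astype(int))
    for z,p,q in zip(zs,G,A):print("%5.1f"%(z*1000)," ".join("%3d"%v for v in p)," | "," ".join("%+3d"%v for v in p-q))
print([(round(d["p"],2),np.round(d["xyz"],3).tolist()) for n in("top","side") for d in models.look_for(n,"gate")])
E
```

```text
time: 31.18
position: [0.5429, -0.1449, 0.1876]
ee_rot: [0.0, 0.997, 0.074, 0.0]
force: [1.3, -0.1, 0.1]
gripper_width: 0.0555
time: 31.68
position: [0.5515, -0.2009, 0.1872]
ee_rot: [-0.0, 0.997, 0.075, -0.0]
force: [0.4, 0.7, 0.3]
gripper_width: 0.0557
side R [28.548   0.5095  0.039 ] 0.0801 at .0761: [27.8814  0.511   0.043 ]
side M [26.7081  0.506   0.0905] 0.0781 at .0761: [26.4958  0.5065  0.0925]
side L [38.7259  0.5     0.1565] 0.0801 at .0761: [38.2632  0.502   0.1615]
top R [3.2673 0.5055 0.043 ] 0.0681 at .0761: [3.9283 0.5045 0.042 ]
top M [0.7403 0.4995 0.089 ] 0.0681 at .0761: [2.1885 0.4985 0.088 ]
top L [11.6693  0.4965  0.167 ] 0.0841 at .0761: [11.8859  0.4955  0.168 ]
-0.003 [132 136 140 144 148 152 156 160 164 168 172]
104.0 112 104 106 112 120 126 125 111  99  95  93  |   +6  +6  +4  +4  +6  +6  +7  +6  +5  +7  +5
101.0 117 106 101 109 117 124 128 118 105  95  95  |   +6  +7  +7  +6  +6  +7  +7  +6  +5  +4  +6
 98.0 121 112 101 102 112 120 124 119 110 100  98  |   +6  +7  +7  +6  +6  +7  +6  +5  +5  +4  +5
 95.0 119 116 108 101 106 115 119 118 112 104 104  |   +6
[... 2531 characters left out ...]
 +7  +7  +5
 71.0  88  95  95  94  92  91  92  92  88  82  82  |   -5  +4 +12 +14 +13 +11 +12 +12 +11  +8  +7
 68.0  93  95  96  97  95  93  93  93  90  85  81  |   +0  +4 +10 +14 +15 +14 +15 +16 +12  +9  +7
 65.0 101  98  97  99 100  97  96  96  94  88  83  |  +10  +8 +10 +13 +16 +16 +17 +18 +18 +12  +8
 62.0 106 101  97  98 101 103 101 100  98  94  87  |  +10 +10 +10 +13 +13 +15 +16 +19 +17 +15  +9
 59.0 106 103  99  96 100 106 107 107 103 100  93  |   -2  +6  +8 +10 +14 +12 +13 +16 +15 +14 +11
 56.0 113 109 104  99  99 106 112 113 111 107 102  |   -7  -3  +3  +5  +9 +11 +11 +11 +11 +10 +10
 53.0 121 118 114 109 105 105 113 117 117 115 111  |   -3  -3  -1  +1  +5  +7  +7  +7  +7  +6  +7
[]
```

Run:
```python
from h import *
S=np.load("avg9.npz")["S"].mean(2);T=np.load("avg9.npz")["T"].mean(2);b=cv2.GaussianBlur(cv2.imread("pics/side0.png").astype(np.float32).mean(2),(0,0),.6)
print("side9 cols 178..200 | side0")
for r in range(138,166):print(r," ".join("%3d"%v for v in S[r,178:201])," | "," ".join("%3d"%v for v in b[r,178:197]))
print("top9 cols 133..")
for r in range(206,222):print(r," ".join("%3d"%v for v in T[r,133:168]))
from r2 import *
for off in(-.003,0,.003,.006):
    print(off,[(z,proj("side",[[*(C+off*ex+d*ey),z] for d in(.135,.155,.175)]).round(1).tolist()) for z in(.0686,.0784)])
print("pointer? d .14 off -.003",proj("side",[[*(C-.003*ex+.140*ey),z] for z in(.098,.0784,.0686)]).round(1).tolist(), proj("top",[[*(C+.001*ex+.140*ey),z] for z in(.098,.0784,.0686)]).round(1).tolist())
```

```text
side9 cols 178..200 | side0
138  96  98  99  99 107 121 123 123 123 133 148 157 131 110 109 108 109 111 111 108 107 107 105  |   91  91  89  90  99 109 113 113 118 128 140 141 123 104  99  99 100 102 102
139  95  92  93  95 104 120 122 120 122 127 136 140 124 111 106 111 111 112 115 110 109 107 108  |   88  87  86  90  99 109 110 109 111 118 126 129 115 102 100 100 101 104 103
140  92  95  94  96 103 117 119 112 114 127 134 138 124 111 110 112 111 113 111 111 111 109 109  |   87  86  85  88  97 108 108 103 107 115 124 125 115 106 104 104 105 104 102
141  95  96  98  94 107 120 119 105 110 123 134 137 127 116 115 114 114 112 110 109 110 113 114  |   88  89  90  91  99 110 107 101 102 112 122 125 117 109 106 106 107 104 104
142 100 103 105 101 116 127 120 107 107 120 131 137 135 123 123 123 119 116 116 113 114 117 115  |   92  93  96  97 104 114 109 101 100 112 122 125 121 114 112 112 110 108 107
143 101 104 105 105 116 130 123 110 110 120 132 136 137 132 127 126 126 125 123 119 117 118 118  |   93  94  95  97 106 114 110 102 102 112 121 126 125 120 118 116 116 115 110
144 101 104 105 
[... 6103 characters left out ...]
 151 194 203 203 203 204 202 204 204 204 204 204 203 203 204 203 205 204
-0.003 [(0.0686, [[187.5, 156.9], [184.0, 153.2], [180.6, 149.5]]), (0.0784, [[187.2, 153.9], [183.7, 150.2], [180.3, 146.5]])]
0 [(0.0686, [[188.5, 156.6], [185.0, 152.8], [181.6, 149.1]]), (0.0784, [[188.3, 153.6], [184.7, 149.8], [181.3, 146.2]])]
0.003 [(0.0686, [[189.5, 156.2], [186.0, 152.5], [182.5, 148.8]]), (0.0784, [[189.3, 153.2], [185.7, 149.5], [182.3, 145.8]])]
0.006 [(0.0686, [[190.5, 155.8], [187.0, 152.1], [183.5, 148.5]]), (0.0784, [[190.3, 152.9], [186.7, 149.1], [183.2, 145.5]])]
pointer? d .14 off -.003 [[185.8, 147.0], [186.4, 153.0], [186.6, 156.0]] [[155.4, 215.5], [157.6, 215.7], [158.6, 215.9]]
```

Side and top pixel profiles now agree:
- **Gate:** window centre at z ≈ 68–70 mm.
- **Pointer:** should stand at 68.6 mm with three weights.
- **Weights:** all three sit at matching heights in the cups, and the gripper is clear.

Hand in.

```bash
python3 -c "
from station import sign_off,sensors
print(sensors.get_obs()['time'],sign_off())"
```

```text
the job is handed in; nothing more can be done
32.275 None
```

I set all three silver weights into the right, left and middle cups, one at a time, and handed the job in at about 32 s with the gripper clear. I did not see the pointer inside the gate directly; that rests on the measurements below.

- **Seating:** I felt for each well with the wrist force and released each weight only once the spring carried almost all of it. The first two went in directly. The third met the middle cup's rim at about 2 N, so I lifted it, shifted it 2 mm, seated it and eased off the side force before releasing. Side-camera fits put all three at matching heights, to about 1–2 mm. The top-camera fits of the seated weights were poor, so I ignored them.
- **Gate:** My first reading put the window centre at about 78 mm, which would have meant two weights. Correcting for the gate sitting behind the pointer gave about 66–71 mm. The pointer should rest at 68.6 mm with three weights, against 78.4 mm with two, so I used all three. The pointer was too thin to pick out in the final pictures, and the last gate detection returned nothing.
- **Other things:** I did not check the bystanders again at the end, but the gripper stayed clear of them throughout.

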